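# Mount the splined sanding drum on the cobbler's bench sander

### The arm

A 6-joint arm with a two-finger parallel gripper is mounted at the origin on the work surface. World frame = base frame: x ahead of the robot, y to its left, z up, the work surface at z = 0. Lengths are in m, angles in degrees, forces in N, time in s.
With the tool pointing down it reaches from about 0.35 to 0.775 m from the base axis. Payload 5.5 kg.
Tool frame: the origin (TCP) lies at the very end of the fingers, on their centre line; the grasp point (between the pads) lies ctrl.tcp_to_grasp behind it (ctrl.tcp_to_grasp is the distance from the TCP to the grasp point, in m); y points along the fingers, x is the direction in which the jaws open and shut, and the axes are right-handed (so a half turn about y gives the same grasp; the last joint's range is limited). The gripper opens to 85 mm and grips with 20 to 120 N. Pads are 22 mm wide; open, the fingers measure 114 mm over their backs; the gripper's body (76 mm by 85 mm) begins 54 mm behind the grasp point. The pads swing forward as they close: fully open they stand 13 mm farther back than shut.
Start: joints at [-82.025, 17.945, 2.641, 74.691, 0, 82.002], TCP at [0.158, -0.553, 0.195] pointing down, gripper open.
Joint ranges: [-158.12, 158.12], [-49.38, 96.58], [-58.88, 72.47], [-126.05, 133.96], [-84.25, 85.87], [-180, 180]. Speed limits (degrees/s): [147.25, 147.25, 180, 180, 180, 180].

### API

Orientations are given as a 3x3 rotation matrix whose columns are the frame's x, y, z axes.
In Python, from workcell import ctrl gives the robot as it stands.
- The arm moves only by the tool apply_moves, never from a script. Its argument "targets" is a list of rows, each a list of 3 entries, a list of its own where there are three numbers: the shift along the tool's x, y, z in units of 30 mm (1.0 is 30 mm), then the turn about the tool's y in units of 5 degrees (1.0 is 5 degrees), then the closure, from 0 (fully open) to 1 (shut). In form: [[[tx, ty, tz], spin, grip], ...]. A call has 1 to 5 rows; each row shifts and turns the commanded pose from where the row before left it, along the tool's axes as they then stand; what a row does not reach is not made up. A row lasts 1/12 s, in which the tool goes at most 41.7 mm and 7.16 degrees, less where a joint would pass 70% of its speed; a pose out of reach is approached as far as the arm can. A call is refused whole if a number of a shift passes 1 or a number of a turn 1, either way. A call with a gripper value outside its range is refused whole. The fingers move at their own pace and stop on an object; "newtons" is the grip in N (left out, the last holds). Time passes only in rows, so rows that do not move let the fingers close. It gives the time, the measured TCP pose, the force and the opening at its end, in the units of the state.
- ctrl.observe(): the state, without advancing time (a new reading comes with each control period).
- ctrl.capture(name): name is "scene" or "top" or "wrist"; returns the picture (420x560x3 uint8, red, green, blue); there is no depth.
- ctrl.calibration(name): a dict with "intrinsics" (3x3 intrinsics, pixels), "T" (4x4, takes a point from camera to world coordinates). Camera axes: x right, y up, looking along -z (the intrinsics and any distortion apply to the point x, -y, -z); pixel columns grow to the right and rows downward; lengths in m; the calibration is good to about 2 mm. The wrist camera is an equidistant fisheye: a pixel r from the principal point sees the ray r / f radians off the axis. A picture is of the moment at which its call begins: read the wrist's pose just before it. calibration takes no time and is no camera call; for the wrist camera it gives the pose at the moment of the call.
- ctrl.job_done(): hands the job in, once; it reports no verdict.
The state is a dict: "time": time; "joint_positions": joint angles; "joint_velocities": joint speeds; "joint_efforts": joint torques, N m; "ee_pos": TCP position; "tcp_rot": TCP orientation; "contact_force": force on the tool from outside, world axes, zero at the start; "ft_torque": the same for the moment, N m; "opening": finger opening in m.
Only numpy, scipy, OpenCV 4.12 (cv2) and the standard library are available. Lean on these libraries where they do the work, as an engineer would, in place of code of your own. Each camera call takes 0.05 s, during which the arm holds its last target.

### The job

Take the sanding drum with the long bare neck and slide it onto the upright splined spindle of the bench sander: turn it gently to and fro under light pressure until its teeth drop between those of the spindle, never forcing it, and push it fully home onto the collar. Then swing the sander's lock lever all the way over to its other side to lock the drum on, let go of everything and leave the other things on the bench where they are.

Things in the scene. Friction and masses are not known exactly. Their poses are not given: they have to be found in the camera images.
- drum_neck (a point): Loose sanding drum, about 0.35 kg, upright on the bench: low wide drum (diameter 82 mm, 34 mm high, brown abrasive) with a bare round aluminium neck on top (diameter 46 mm, 48 mm high); 82 mm high in all. This point: on its axis, half-way up the neck, 58 mm above the underside; z up. Grip the neck across its diameter.
- drum_foot (a point): Centre of the drum's underside; z up along its axis. The bore runs right through: 37 mm wide, with 5 equally spaced teeth, 6.4 mm wide, pointing inwards to a 27 mm inner circle from 2 to 28 mm above the underside. One tooth lies 36 degrees from this point's x axis.
- spindle_seat (a point): Centre of the top face of the collar (diameter 60 mm, 80 mm above the bench) on which the drum must end up sitting; on the axis of the sander's upright steel spindle. z up. The lowest 26 mm of the spindle above this point carry 5 equally spaced teeth, 9 mm wide, out to 34 mm diameter.
- spindle_top (a point): Top of the spindle, 49 mm above the seat. Smooth nose, 25 mm in diameter, from 26 to 42 mm above the seat, then tapered to 16 mm. It fits the drum's inner circle with 1 mm all round, so an unmeshed drum stands on the tooth tops 24 mm above its seat; turn it up to 72 degrees until it drops (teeth pass within about 3 degrees either side). The spindle's tooth angle differs every time and is not given.
- sander: Bench sander: grey cast housing 200 x 280 x 60 mm (x, y, z), fixed at differing places and yaw. Origin: centre of its underside. x points roughly away from the robot, z up. Spindle axis at y = -60 mm, lock lever at y = +85 mm. A brake holds the spindle against about 0.3 N m. Contact force between drum and sander must stay below 80 N, knocks included; a press of 5 to 10 N is enough.
- lock_tip (a point): Centre of the black ball (diameter 26 mm) at the end of the lock lever: a 10 mm rod, 80 mm from pivot to ball centre. Pivot axis along the sander's y, 82 mm above the bench, at the sander's x = 0. It starts leaning 0.5 rad from vertical to the sander's -x and must swing over the top to lean 0.5 rad to its +x; it turns lightly (about 1 N at the ball) and stays where left.
- lock (a joint): Angle of the lock lever: 0 leaning to the sander's -x (unlocked), 1.0 rad at the stop, leaning to +x (locked).
- small_drum: Bystander: small plain sanding drum without a neck, 57 mm in diameter, 50 mm high, smooth bore. Origin: centre of its underside.
- tape: Bystander: cardboard-brown roll, 100 mm in diameter, 25 mm high. Origin: centre of its underside.
- tin: Bystander: closed metal tin, 80 mm in diameter, 100 mm high. Origin: centre of its underside.
- mug: Bystander: white mug, 80 mm in diameter, 90 mm high. Origin: centre of its underside.
- hammer: Bystander: hammer lying on the bench.
- brush: Bystander: brush lying on the bench.
Not all that is in view belongs to the job. Leave any black or turquoise look-alike of the part that bears drum_neck alone.

How it is judged:
By the outcome, as a careful person would: the job done as asked, in the order asked, and still so for the second after the job is handed in, with the robot touching nothing.
It also fails if it takes over 64 s, if anything falls off the work surface, if the arm or the gripper's body presses on something with over 40 N, if the wrist force passes 120 N, or if a joint passes its speed limit or range.

## Working session

There is one attempt and no reset: what is moved stays moved. The work goes in short steps, Python scripts to look and compute and a tool call to move; the robot and the scene stay as the last step left them, time stands still between calls to the robot, and variables do not carry over. Pictures are saved under pics/ and viewed, and the job is handed in when it is done.

Besides the shell and the picture viewer there is one more tool, called as a command line: name --argument value ..., lists and objects as JSON in quotes. apply_moves: Moves the arm, as the interface text tells. Its arguments: {"type":"object","properties":{"targets":{"type":"array"},"newtons":{"type":"number"}},"required":["targets"]}

```bash
mkdir -p pics; ls; cat > h.py <<'E'
import numpy as np, cv2
from workcell import ctrl
def save(n,fn):
    im=ctrl.capture(n); cv2.imwrite('pics/'+fn,im[:,:,::-1]); np.save('pics/'+fn[:-4]+'.npy',im); return im
def ray(cal,u,v,fish=False):
    K=np.array(cal['intrinsics']);T=np.array(cal['T'])
    x=(u-K[0,2]);y=(v-K[1,2])
    if fish:
        x/=K[0,0];y/=K[1,1];r=np.hypot(x,y)+1e-12
        d=np.array([np.sin(r)*x/r,np.sin(r)*y/r,np.cos(r)])
    else: d=np.array([x/K[0,0],y/K[1,1],1.])
    d=d*[1,-1,-1]; d=T[:3,:3]@d
    return T[:3,3],d/np.linalg.norm(d)
def plane(cal,u,v,z,fish=False):
    o,d=ray(cal,u,v,fish); return o+d*(z-o[2])/d[2]
def proj(cal,p,fish=False):
    K=np.array(cal['intrinsics']);T=np.array(cal['T'])
    q=T[:3,:3].T@(np.array(p)-T[:3,3])*[1,-1,-1]
    if fish:
        r=np.hypot(q[0],q[1]);t=np.arctan2(r,q[2]);q=np.array([q[0]/r*t,q[1]/r*t,1])
    else: q=q/q[2]
    return K[0,0]*q[0]+K[0,2],K[1,1]*q[1]+K[1,2]
def tri(rs):
    A=np.zeros((3,3));b=np.zeros(3)
    for o,d in rs:
        P=np.eye(3)-np.outer(d,d);A+=P;b+=P@o
    p=np.linalg.solve(A,b); return p,[np.linalg.norm((np.eye(3)-np.outer(d,d))@(p-o)) for o,d in rs]
E
python3 - <<'E'
from h import *
np.set_printoptions(precision=4,suppress=True)
for n in ['scene','top','wrist']:
    c=ctrl.calibration(n); print(n,c)
    save(n,n+'0.png')
print(ctrl.observe(),ctrl.tcp_to_grasp)
E
```

```text
pics
scene {'intrinsics': array([[450.676 ,   0.    , 282.0207],
       [  0.    , 450.676 , 203.0869],
       [  0.    ,   0.    ,   1.    ]]), 'T': array([[ 0.8148, -0.3905,  0.4284,  1.0878],
       [ 0.5796,  0.558 , -0.5939, -0.8038],
       [-0.0071,  0.7322,  0.681 ,  1.0707],
       [ 0.    ,  0.    ,  0.    ,  1.    ]])}
top {'intrinsics': array([[528.3478,   0.    , 280.4696],
       [  0.    , 528.3478, 213.2341],
       [  0.    ,   0.    ,   1.    ]]), 'T': array([[ 0.021 ,  0.9957, -0.0897,  0.3538],
       [-0.9998,  0.0213,  0.0014,  0.0321],
       [ 0.0033,  0.0897,  0.996 ,  1.9158],
       [ 0.    ,  0.    ,  0.    ,  1.    ]])}
wrist {'intrinsics': array([[325.1923,   0.    , 280.0869],
       [  0.    , 325.1923, 205.2466],
       [  0.    ,   0.    ,   1.    ]]), 'T': array([[ 0.2742,  0.9146,  0.2971,  0.2331],
       [-0.9617,  0.2617,  0.0818, -0.531 ],
       [-0.0029, -0.3081,  0.9513,  0.3744],
       [ 0.    ,  0.    ,  0.    ,  1.    ]])}
{'time': 0.15, 'joint_positions': array([-82.0255,  17.9831,   2.5925,  74.6908,  -0.0013,  82.0037]), 'joint_velocities': array([ 0.0023, -0.138 ,  0.1933,  0.0048,  0.0567, -0.1147]), 'joint_efforts': array([  0.0039, -48.1063,  29.8817,   0.0138,   0.    ,  -0.    ]), 'ee_pos': array([ 0.1582, -0.5524,  0.1942]), 'tcp_rot': array([[ 0.2751, -0.0002,  0.9614],
       [-0.9614,  0.0014,  0.2751],
       [-0.0014, -1.    ,  0.0002]]), 'contact_force': array([0.3738, 1.2806, 0.395 ]), 'ft_torque': array([-0.0004,  0.0129,  0.0727]), 'opening': 0.08543139033515428} 0.0187
```

View pics/scene0.png

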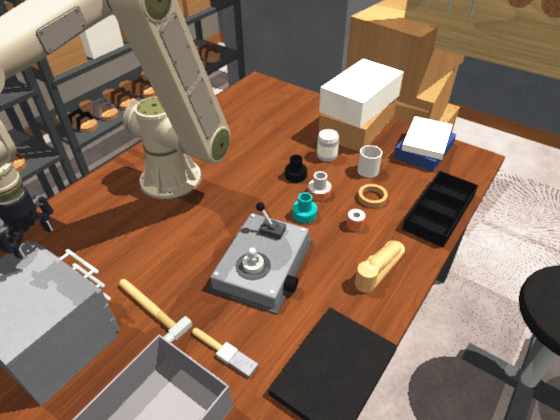

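View pics/top0.png

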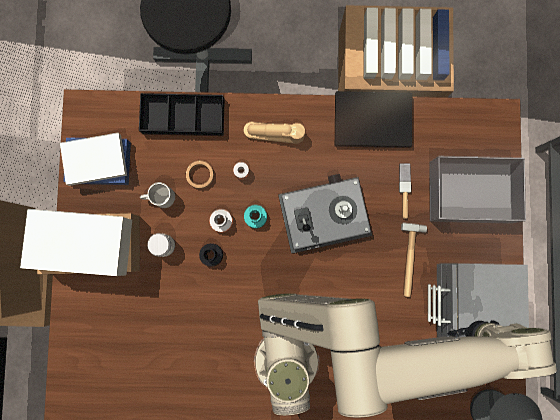

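View pics/wrist0.png

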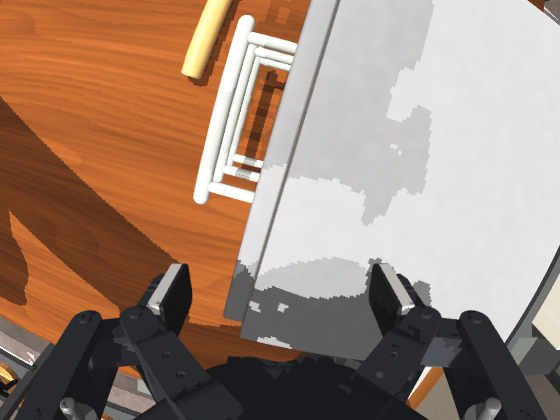

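```bash
python3 - <<'E'
import numpy as np,cv2
s=np.load('pics/scene0.npy')[:,:,::-1];t=np.load('pics/top0.npy')[:,:,::-1]
a=cv2.resize(s[145:310,200:365+20],None,fx=4,fy=4,interpolation=2)[:,:]
b=cv2.resize(t[160:270,190:380],None,fx=4,fy=4,interpolation=2)
a=cv2.resize(s[145:245,270:390],None,fx=4,fy=4,interpolation=2);cv2.imwrite('pics/cs.png',a)
cv2.imwrite('pics/ct.png',b)
cv2.imwrite('pics/cs2.png',cv2.resize(s[190:320,200:330],None,fx=4,fy=4,interpolation=2))
E
```

```text
(no output)
```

View pics/cs.png

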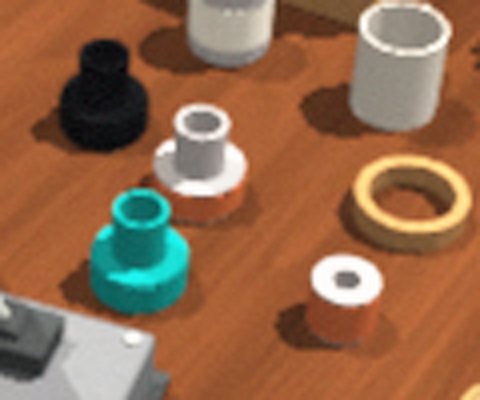

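View pics/ct.png

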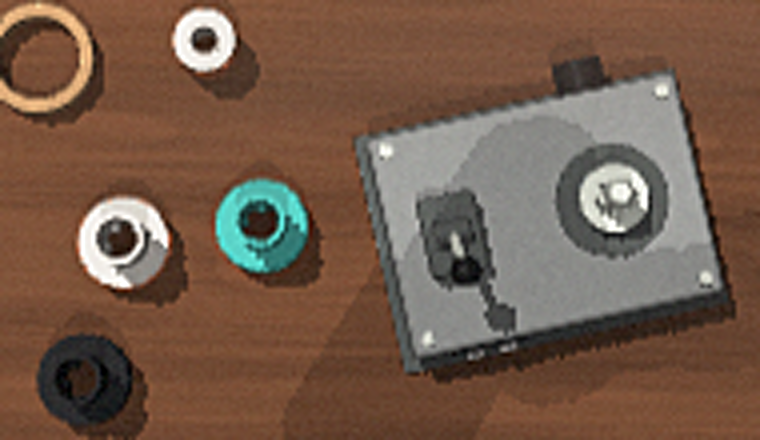

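View pics/cs2.png

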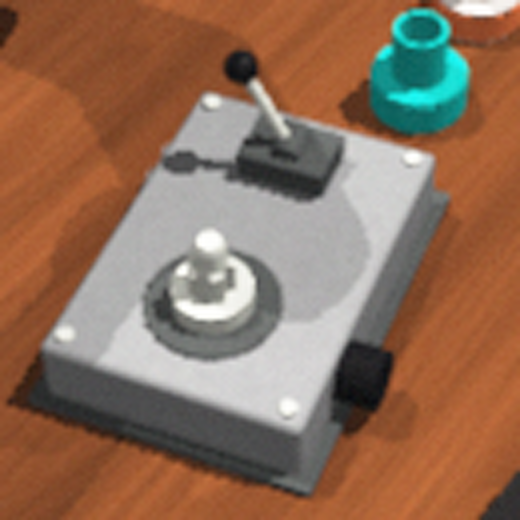

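```bash
python3 - <<'E'
from h import *
np.set_printoptions(precision=4,suppress=True)
S=ctrl.calibration('scene');T=ctrl.calibration('top')
for n,s,t in [('neck top',(320.7,175.5),(219.8,219.0)),('spindle top',(252.2,249.5),(345.3,207.8)),('collar',(253.0,263),(343.3,209.5)),('ball',(260.2,206.6),(306.4,227.1)),
 ('teal',(305,198.5),(255,215)),('screwA',(253,215.5),(286.5,197.6)),('small',(356.5,214.7),(241,169.9))]:
    p,e=tri([ray(S,*s),ray(T,*t)]); print(n,p,np.array(e))
print(plane(T,219.8,219,.082),plane(T,345.3,207.8,.129),plane(T,343.3,209.5,.08),plane(T,306.4,227.1,.152))
# screws in top
for q in [(385,150),(662,91),(706,278),(429,339)]: print(plane(T,q[0]/4+189.7,q[1]/4+159.7,.06))
E
```

```text
neck top [0.4958 0.241  0.0875] [0.0023 0.0023]
spindle top [ 0.5389 -0.1884  0.1346] [0.002 0.002]
collar [ 0.5385 -0.1888  0.0769] [0.0018 0.0018]
ball [ 0.4684 -0.0571  0.157 ] [0.001 0.001]
teal [0.5124 0.1192 0.0806] [0.0017 0.0017]
screwA [ 0.5161 -0.0392  0.1503] [0.0702 0.0702]
small [0.675  0.1744 0.0538] [0.0018 0.0018]
[0.4943 0.2402 0.082 ] [ 0.538  -0.1904  0.129 ] [ 0.5369 -0.1896  0.08  ] [ 0.4679 -0.058   0.152 ]
[0.5783 0.0113 0.06  ]
[ 0.6362 -0.2332  0.06  ]
[ 0.471  -0.2733  0.06  ]
[ 0.4122 -0.0306  0.06  ]
```

```bash
cat >> h.py <<'E'
from math import radians as rad
def rows(target,n,spin=0,grip=0,nspin=None,p0=None,R0=None):
    """print rows for reaching world target TCP in n rows, spin deg total (about tool y)"""
    s=ctrl.observe();p=np.array(s['ee_pos'] if p0 is None else p0);R=np.array(s['tcp_rot'] if R0 is None else R0)
    nspin=nspin or n; out=[]
    p0=p.copy()
    for i in range(n):
        goal=p0+(np.array(target)-p0)*(i+1)/n
        sh=np.round(R.T@(goal-p)/.03,2); sp=round(spin/nspin/5,2) if i<nspin else 0
        p=p+R@sh*.03; a=rad(sp*5); R=R@np.array([[np.cos(a),0,np.sin(a)],[0,1,0],[-np.sin(a),0,np.cos(a)]])
        out.append([sh.tolist(),sp,grip])
        if i%5==4 or i==n-1: print(out); out=[]
    print('end',p.round(4),'xang',np.degrees(np.arctan2(R[1,0],R[0,0])).round(1))
E
python3 - <<'E'
from h import *
rows([.52,-.24,.30],18,-75,nspin=15)
E
```

```text
[[[-0.37, -0.2, 0.8], -1.0, 0], [[-0.3, -0.19, 0.84], -1.0, 0], [[-0.23, -0.2, 0.85], -1.0, 0], [[-0.15, -0.19, 0.87], -1.0, 0], [[-0.08, -0.2, 0.89], -1.0, 0]]
[[[0.01, -0.19, 0.88], -1.0, 0], [[0.08, -0.2, 0.88], -1.0, 0], [[0.15, -0.19, 0.88], -1.0, 0], [[0.23, -0.2, 0.85], -1.0, 0], [[0.31, -0.19, 0.83], -1.0, 0]]
[[[0.38, -0.2, 0.8], -1.0, 0], [[0.44, -0.19, 0.77], -1.0, 0], [[0.51, -0.2, 0.72], -1.0, 0], [[0.57, -0.19, 0.68], -1.0, 0], [[0.63, -0.2, 0.62], -1.0, 0]]
[[[0.68, -0.19, 0.57], 0, 0], [[0.68, -0.2, 0.57], 0, 0], [[0.68, -0.19, 0.57], 0, 0]]
end [ 0.52   -0.2399  0.2999] xang 1.0
```

apply_moves --targets '[[[-0.37,-0.4,0.8],-1,0],[[-0.3,-0.4,0.84],-1,0],[[-0.23,-0.4,0.85],-1,0],[[-0.15,-0.4,0.87],-1,0],[[-0.08,-0.4,0.89],-1,0]]'

```text
time: 0.57
ee_pos: [0.2593, -0.4648, 0.2551]
tcp_rot: [[0.659, -0.0, 0.752], [-0.752, 0.001, 0.659], [-0.001, -1.0, 0.0]]
contact_force: [0.0, -0.8, -1.0]
opening: 0.0857
```

apply_moves --targets '[[[0.01,-0.3,0.88],-1,0],[[0.08,-0.3,0.88],-1,0],[[0.15,-0.3,0.88],-1,0],[[0.23,-0.3,0.85],-1,0],[[0.31,-0.3,0.83],-1,0]]'

```text
time: 0.98
ee_pos: [0.36, -0.3781, 0.3002]
tcp_rot: [[0.915, -0.0, 0.403], [-0.403, 0.0, 0.915], [-0.0, -1.0, 0.0]]
contact_force: [0.9, -1.7, 0.2]
opening: 0.0854
```

apply_moves --targets '[[[0.38,0,0.8],-1,0],[[0.44,0,0.77],-1,0],[[0.51,0,0.72],-1,0],[[0.57,0,0.68],-1,0],[[0.63,0,0.62],-1,0]]'

```text
time: 1.4
ee_pos: [0.4605, -0.2914, 0.2997]
tcp_rot: [[1.0, -0.0, -0.021], [0.021, 0.0, 1.0], [-0.0, -1.0, 0.0]]
contact_force: [-0.2, 0.3, 0.4]
opening: 0.0852
```

apply_moves --targets '[[[0.68,0,0.57],0,0],[[0.68,0,0.57],0,0],[[0.68,0,0.57],0,0],[[0,0,0],0,0],[[0,0,0],0,0]]'

```text
time: 1.82
ee_pos: [0.5206, -0.2391, 0.2992]
tcp_rot: [[1.0, -0.001, -0.02], [0.02, 0.0, 1.0], [-0.001, -1.0, 0.0]]
contact_force: [0.8, -0.9, -0.3]
opening: 0.0852
```

```bash
python3 - <<'E'
from h import *
np.set_printoptions(precision=4,suppress=True)
c=ctrl.calibration('wrist');o=ctrl.observe();save('wrist','w1.png');print(o['ee_pos'],o['tcp_rot'],c['T'],o['joint_positions'],o['contact_force'])
np.save('pics/w1_T.npy',c['T'])
E
```

```text
[ 0.5206 -0.2391  0.2992] [[ 0.9998 -0.0011 -0.0197]
 [ 0.0197  0.0003  0.9998]
 [-0.0011 -1.      0.0003]] [[ 0.9998 -0.0179 -0.0054  0.5179]
 [ 0.0187  0.9513  0.3076 -0.1601]
 [-0.0003 -0.3077  0.9515  0.4796]
 [ 0.      0.      0.      1.    ]] [-32.6841  17.6864  16.7838  89.1619  -0.0197  56.186 ] [ 0.8347 -0.8837 -0.3349]
```

View pics/w1.png

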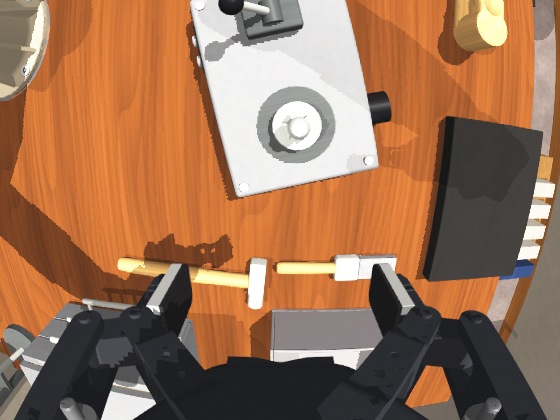

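```bash
python3 - <<'E'
from h import *
np.set_printoptions(precision=4,suppress=True)
im=np.load('pics/w1.npy')[:,:,::-1]
c=dict(ctrl.calibration('wrist'));c['T']=np.load('pics/w1_T.npy')
cr=cv2.resize(im[95:160,262:332],None,fx=8,fy=8,interpolation=cv2.INTER_CUBIC)
cv2.imwrite('pics/w1c.png',cr)
for z,uv in [(.129,(299.5,126.5)),(.08,(297,127))]: print(plane(c,*uv,z,True))
print(proj(c,[.538,-.190,.129],True),proj(c,[.538,-.190,.08],True))
E
```

```text
[ 0.539  -0.1844  0.129 ]
[ 0.5389 -0.1885  0.08  ]
(np.float64(298.39695523057856), np.float64(131.65804212822758)) (np.float64(296.1955377003669), np.float64(128.21944058335544))
```

View pics/w1c.png

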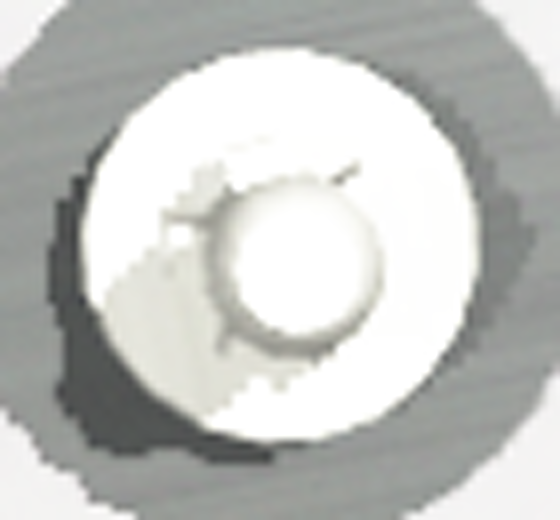

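```bash
python3 - <<'E'
from h import *
np.set_printoptions(precision=4,suppress=True)
im=np.load('pics/w1.npy')[:,:,::-1]
c=dict(ctrl.calibration('wrist'));c['T']=np.load('pics/w1_T.npy')
print(plane(c,299.4,128.3,.122,True),plane(c,297,125.6,.08,True))
g=im[105:150,275:320].min(2).astype(float)
g=np.clip((g-190)/(255-190),0,1)**3*255
cv2.imwrite('pics/w1e.png',cv2.resize(g.astype(np.uint8),None,fx=12,fy=12,interpolation=cv2.INTER_CUBIC))
E
```

```text
[ 0.5394 -0.1868  0.122 ] [ 0.5389 -0.1867  0.08  ]
```

View pics/w1e.png

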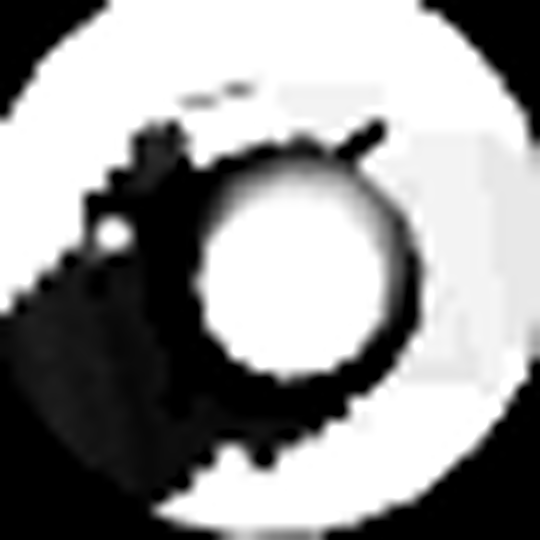

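```bash
python3 - <<'E'
from h import *
rows([.495,.17,.27],15)
E
```

```text
[[[-0.04, 0.07, 0.91], 0.0, 0], [[-0.04, 0.06, 0.91], 0.0, 0], [[-0.04, 0.07, 0.91], 0.0, 0], [[-0.04, 0.06, 0.92], 0.0, 0], [[-0.03, 0.07, 0.91], 0.0, 0]]
[[[-0.04, 0.06, 0.91], 0.0, 0], [[-0.04, 0.07, 0.91], 0.0, 0], [[-0.04, 0.06, 0.91], 0.0, 0], [[-0.04, 0.07, 0.91], 0.0, 0], [[-0.04, 0.06, 0.92], 0.0, 0]]
[[[-0.04, 0.07, 0.91], 0.0, 0], [[-0.04, 0.07, 0.91], 0.0, 0], [[-0.04, 0.06, 0.91], 0.0, 0], [[-0.03, 0.07, 0.91], 0.0, 0], [[-0.04, 0.06, 0.91], 0.0, 0]]
end [0.4951 0.1699 0.2701] xang 1.0
```

apply_moves --targets '[[[-0.04,0,0.91],0,0],[[-0.04,0,0.91],0,0],[[-0.04,0,0.91],0,0],[[-0.04,0,0.91],0,0],[[-0.04,0,0.91],0,0]]'

```text
time: 2.28
ee_pos: [0.5107, -0.1039, 0.2999]
tcp_rot: [[1.0, -0.0, -0.014], [0.014, -0.0, 1.0], [-0.0, -1.0, -0.0]]
contact_force: [1.3, 0.3, -0.0]
opening: 0.0851
```

apply_moves --targets '[[[-0.04,0,0.91],0,0],[[-0.04,0,0.91],0,0],[[-0.04,0,0.91],0,0],[[-0.04,0,0.91],0,0],[[-0.04,0,0.91],0,0]]'

```text
time: 2.7
ee_pos: [0.5027, 0.0325, 0.3001]
tcp_rot: [[1.0, 0.0, -0.015], [0.015, -0.0, 1.0], [0.0, -1.0, -0.0]]
contact_force: [1.1, 0.8, 0.4]
opening: 0.0854
```

apply_moves --targets '[[[-0.04,0.3,0.91],0,0],[[-0.04,0.3,0.91],0,0],[[-0.04,0.3,0.91],0,0],[[-0.04,0.1,0.91],0,0],[[-0.04,0,0.91],0,0]]'

```text
time: 3.12
ee_pos: [0.4942, 0.1687, 0.269]
tcp_rot: [[1.0, -0.002, -0.015], [0.015, -0.001, 1.0], [-0.002, -1.0, -0.001]]
contact_force: [-0.2, -0.3, 0.8]
opening: 0.0854
```

apply_moves --targets '[[[0,0,0],0,0],[[0,0,0],0,0]]'

```text
time: 3.28
ee_pos: [0.4948, 0.1688, 0.2698]
tcp_rot: [[1.0, -0.0, -0.018], [0.018, -0.001, 1.0], [-0.0, -1.0, -0.001]]
contact_force: [-0.1, 0.3, 0.4]
opening: 0.0851
```

```bash
python3 - <<'E'
from h import *
np.set_printoptions(precision=4,suppress=True)
c=ctrl.calibration('wrist');o=ctrl.observe();im=save('wrist','w2.png');print(o['ee_pos'],c['T'],o['joint_positions'],o['contact_force'])
np.save('pics/w2_T.npy',c['T'])
u,v=map(int,proj(c,[.495,.241,.082],True));print(u,v)
v0=max(v-60,0);u0=u-75
cv2.imwrite('pics/w2c.png',cv2.resize(im[v0:v0+110,u0:u0+150,::-1],None,fx=5,fy=5,interpolation=2));print(u0,v0)
E
```

```text
[0.4948 0.1688 0.2698] [[ 0.9999 -0.0161 -0.0058  0.492 ]
 [ 0.0171  0.951   0.3086  0.248 ]
 [ 0.0006 -0.3087  0.9512  0.4501]
 [ 0.      0.      0.      1.    ]] [10.0598 11.5266  4.577  83.0717 -0.0375 99.0211] [-0.0723  0.2694  0.4198]
282 109
207 49
```

View pics/w2.png

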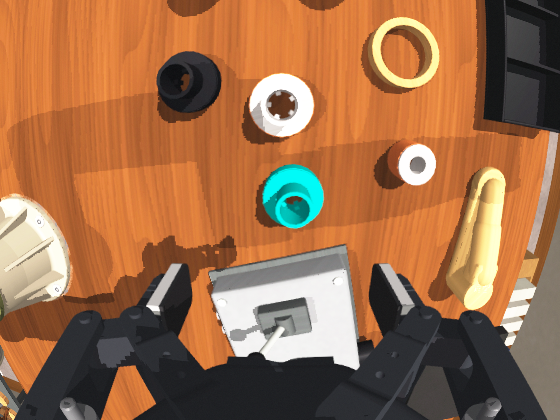

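View pics/w2c.png

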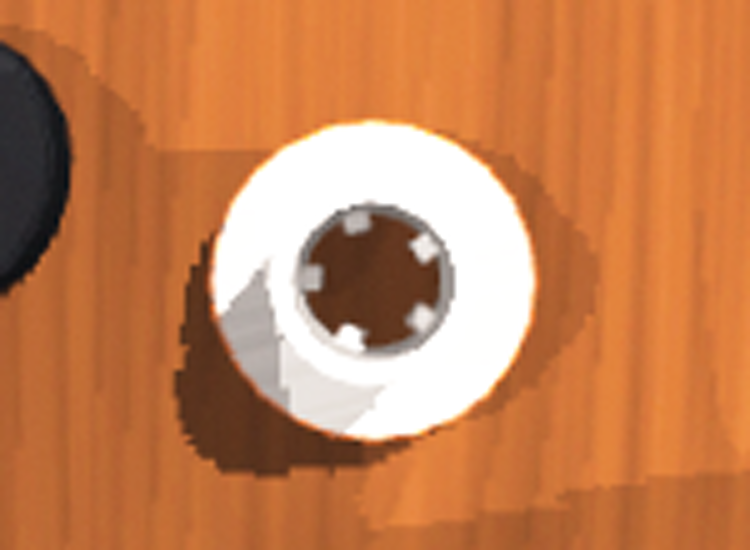

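```bash
python3 - <<'E'
from h import *
np.set_printoptions(precision=4,suppress=True)
c=dict(ctrl.calibration('wrist'));c['T']=np.load('pics/w2_T.npy')
f=lambda x,y,z:plane(c,x/5+206.6,y/5+48.6,z,True)
print('rim',f(375,280,.082),'drum',f(374.5,280,.034))
print('rim dia',f(453,280,.082)-f(297,280,.082),'drum dia',f(537,280,.034)-f(212,280,.034))
P=[f(x,y,.028) for x,y in [(356,223),(427,247),(421,320),(349,337),(312,277)]];m=np.mean(P,0);print('teeth mean',m)
print([np.degrees(np.arctan2(*(p-m)[1::-1])).round(1) for p in P],[np.degrees(np.arctan2(*(p-m)[1::-1])).round(1)%72 for p in P])
S=ctrl.calibration('scene');T=ctrl.calibration('top')
w=(375/5+206.6,280/5+48.6)
print(tri([ray(c,*w,True),ray(S,320.7,175.5)]),tri([ray(c,*w,True),ray(S,320.7,175.5),ray(T,219.8,219)]))
E
```

```text
rim [0.4939 0.2465 0.082 ] drum [0.4941 0.2463 0.034 ]
rim dia [0.0348 0.0006 0.    ] drum dia [0.0821 0.0015 0.    ]
teeth mean [0.4937 0.2461 0.028 ]
[np.float64(107.1), np.float64(33.6), np.float64(-38.6), np.float64(-111.8), np.float64(177.3)] [np.float64(35.099999999999994), np.float64(33.6), np.float64(33.4), np.float64(32.2), np.float64(33.30000000000001)]
(array([0.4944, 0.2468, 0.0833]), [np.float64(0.0005886154134298718), np.float64(0.0005886154134296933)]) (array([0.4947, 0.2439, 0.0846]), [np.float64(0.0027709097129463988), np.float64(0.001910587414585161), np.float64(0.003968262598298797)])
```

apply_moves --targets '[[[0.01,0.6,0.65],0,0],[[0.01,0.6,0.65],0,0],[[0,0.6,0.65],0,0],[[0,0.6,0.64],0,0],[[0,0.6,0],0,0]]'

```text
time: 3.75
ee_pos: [0.495, 0.2473, 0.1792]
tcp_rot: [[1.0, 0.001, -0.017], [0.017, 0.001, 1.0], [0.001, -1.0, 0.001]]
contact_force: [0.6, 0.0, -0.0]
opening: 0.0854
```

apply_moves --targets '[[[0,1,0],0,0],[[0,1,0],0,0],[[0,1,0],0,0],[[0,0,0],0,0],[[0,0,0],0,0]]'

```text
time: 4.17
ee_pos: [0.4934, 0.2446, 0.089]
tcp_rot: [[1.0, -0.004, -0.015], [0.015, -0.002, 1.0], [-0.004, -1.0, -0.002]]
contact_force: [0.1, 0.8, 0.3]
opening: 0.0851
```

```bash
python3 - <<'E'
from h import *
np.set_printoptions(precision=4,suppress=True)
c=ctrl.calibration('wrist');o=ctrl.observe();im=save('wrist','w3.png');print(o['ee_pos'],c['T'][:3,3],o['contact_force'])
np.save('pics/w3_T.npy',c['T'])
E
```

```text
[0.4934 0.2446 0.089 ] [0.4915 0.324  0.2692] [0.0817 0.8178 0.3195]
```

View pics/w3.png

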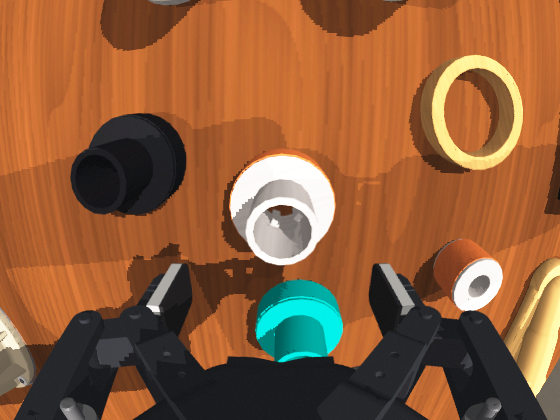

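```bash
python3 - <<'E'
from h import *
np.set_printoptions(precision=4,suppress=True)
c=dict(ctrl.calibration('wrist'));c['T']=np.load('pics/w3_T.npy')
print(plane(c,282,229,.082,True))
d=dict(c);d['T']=np.load('pics/w2_T.npy')
print(tri([ray(c,282,229,True),ray(d,281.6,104.6,True)]), ctrl.observe()['ee_pos'])
E
```

```text
[0.4932 0.2476 0.082 ]
(array([0.4936, 0.2465, 0.0793]), [np.float64(0.0003430275182164978), np.float64(0.00034302751821662167)]) [0.495  0.2454 0.0908]
```

apply_moves --targets '[[[0.02,0.6,0.05],0,0],[[0,0.6,0],0,0],[[0,0.3,0],0,0],[[0,0,0],0,0]]'

```text
time: 4.55
ee_pos: [0.495, 0.2477, 0.0449]
tcp_rot: [[1.0, -0.0, -0.016], [0.016, -0.0, 1.0], [-0.0, -1.0, -0.0]]
contact_force: [-0.6, -0.3, 0.3]
opening: 0.0856
```

apply_moves --targets '[[[-0.04,0.13,-0.03],0,0],[[0,0,0],0,1],[[0,0,0],0,1],[[0,0,0],0,1],[[0,0,0],0,1]]' --newtons 40

```text
time: 4.97
ee_pos: [0.4947, 0.2476, 0.0422]
tcp_rot: [[1.0, 0.002, -0.017], [0.017, 0.001, 1.0], [0.002, -1.0, 0.0]]
contact_force: [-0.8, -0.3, 6.1]
opening: 0.0431
```

apply_moves --targets '[[[0,0,0],0,1],[[0,0,0],0,1],[[0,0,0],0,1]]'

```text
time: 5.22
ee_pos: [0.4946, 0.2476, 0.0423]
tcp_rot: [[1.0, 0.002, -0.017], [0.017, 0.001, 1.0], [0.002, -1.0, 0.001]]
contact_force: [-0.8, -0.2, 5.3]
opening: 0.0426
```

apply_moves --targets '[[[0,-0.1,0],0,1],[[0,-0.2,0],0,1],[[0,-0.5,0],0,1],[[0,-0.9,0],0,1],[[0,-1,0],0,1]]'

```text
time: 5.63
ee_pos: [0.4918, 0.2466, 0.1212]
tcp_rot: [[1.0, -0.005, -0.017], [0.017, -0.002, 1.0], [-0.005, -1.0, -0.002]]
contact_force: [1.1, -0.4, -3.5]
opening: 0.0416
```

apply_moves --targets '[[[0,-1,0],0,1],[[0,-1,0],0,1],[[0,0,0],0,1],[[0,0,0],0,1]]'

```text
time: 5.97
ee_pos: [0.495, 0.2477, 0.1838]
tcp_rot: [[1.0, 0.004, -0.017], [0.017, 0.001, 1.0], [0.004, -1.0, 0.001]]
contact_force: [-1.0, -0.5, -4.6]
opening: 0.042
```

```bash
python3 - <<'E'
from h import *
np.set_printoptions(precision=4,suppress=True)
c=ctrl.calibration('wrist');o=ctrl.observe();im=save('wrist','w4.png');print(o)
save('scene','s4.png')
np.save('pics/w4_T.npy',c['T'])
a=cv2.resize(np.load('pics/s4.npy')[60:240,220:420,::-1],None,fx=3,fy=3,interpolation=2);cv2.imwrite('pics/s4c.png',a)
E
```

```text
{'time': 5.9667, 'joint_positions': array([ 18.275 ,  15.539 ,  -2.2063,  72.036 ,  -0.0025, 107.2981]), 'joint_velocities': array([-0.0345,  1.9364, -4.2234, -1.2809, -0.0033, -0.0139]), 'joint_efforts': array([  0.0152, -49.3117,  32.6464,   0.2819,  -0.0356,  -0.0001]), 'ee_pos': array([0.495 , 0.2477, 0.1838]), 'tcp_rot': array([[ 0.9998,  0.0036, -0.0171],
       [ 0.017 ,  0.0012,  0.9999],
       [ 0.0037, -1.    ,  0.0011]]), 'contact_force': array([-1.0175, -0.5021, -4.6209]), 'ft_torque': array([-0.0035, -0.0033,  0.0554]), 'opening': 0.042015845656648225}
```

View pics/w4.png

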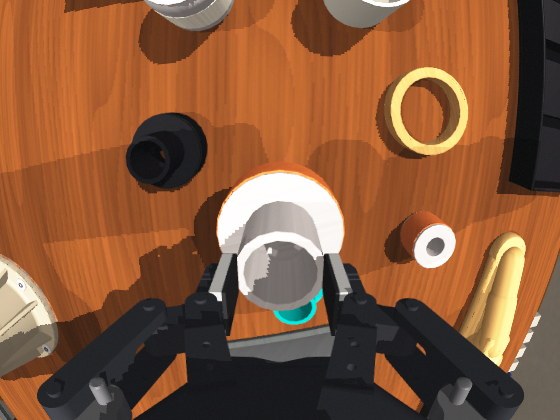

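View pics/s4c.png

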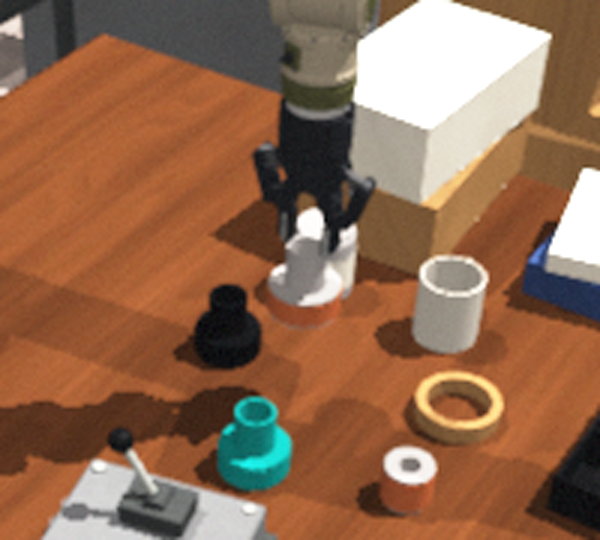

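```bash
python3 - <<'E'
from h import *
np.set_printoptions(precision=4,suppress=True)
c=dict(ctrl.calibration('wrist'));c['T']=np.load('pics/w4_T.npy')
im=np.load('pics/w4.npy')
cv2.imwrite('pics/w4c.png',cv2.resize(im[155:325,205:355,::-1],None,fx=3.5,fy=3.5,interpolation=2))
print(plane(c,280,271,.2235,True), plane(c,280.5,227,.1755,True))
print(proj(c,[.494,.2465,.2235],True),proj(c,[.494,.2465,.1755],True))
E
```

```text
[0.4935 0.2471 0.2235] [0.4939 0.2515 0.1755]
(np.float64(281.04559172234775), np.float64(272.13147060261576)) (np.float64(280.4956547501365), np.float64(234.37899312592265))
```

View pics/w4c.png

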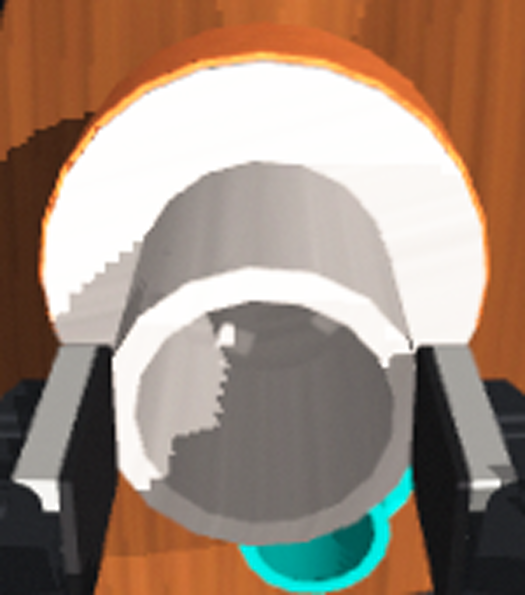

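```bash
python3 - <<'E'
from h import *
c=dict(ctrl.calibration('wrist'));c['T']=np.load('pics/w4_T.npy')
Q=np.array([.4935,.2471,0])
print('drum top far edge',proj(c,Q+[0,.041,.1755],True),'obs v',(60)/3.5+154.9)
a=np.radians(np.arange(0,360,2))
for nm,r,z in [('shoulder',.041,.1755),('rim',.023,.2235)]:
    pts=np.array([proj(c,Q+[r*np.cos(t),r*np.sin(t),z],True) for t in a])
    i=pts[:,0].argmin();j=pts[:,0].argmax();k=pts[:,1].argmin();l=pts[:,1].argmax()
    print(nm,[((pts[m]-[204.9,154.9])*3.5).round(0) for m in(i,j,k,l)])
E
```

```text
drum top far edge (np.float64(280.80689303161944), np.float64(169.303511042369)) obs v 172.04285714285714
shoulder [array([ 36., 256.]), array([487., 262.]), array([266.,  50.]), array([259., 468.])]
rim [array([101., 398.]), array([425., 397.]), array([266., 256.]), array([261., 538.])]
```

apply_moves --targets '[[[0,-0.7,0],0,1],[[0,-0.7,0],0,1],[[0,-0.7,-0.3],0,1],[[0.07,-0.1,-0.6],0,1],[[0.07,0,-0.8],0,1]]'

```text
time: 6.48
ee_pos: [0.4987, 0.197, 0.2475]
tcp_rot: [[1.0, -0.001, -0.02], [0.02, 0.0, 1.0], [-0.001, -1.0, 0.0]]
contact_force: [1.0, -0.2, -3.9]
opening: 0.0421
```

apply_moves --targets '[[[0.07,0,-0.8],0,1],[[0.07,0,-0.8],0,1],[[0.07,0,-0.8],0,1],[[0.07,0,-0.8],0,1],[[0.07,0,-0.8],0,1]]'

```text
time: 6.9
ee_pos: [0.51, 0.0754, 0.2455]
tcp_rot: [[1.0, -0.005, -0.017], [0.017, -0.0, 1.0], [-0.005, -1.0, 0.0]]
contact_force: [0.9, -0.4, -3.4]
opening: 0.042
```

apply_moves --targets '[[[0.07,0,-0.8],0,1],[[0.07,0,-0.8],0,1],[[0.07,0,-0.8],0,1],[[0.07,0,-0.8],0,1],[[0.07,0,-0.8],0,1]]'

```text
time: 7.32
ee_pos: [0.5226, -0.0442, 0.2455]
tcp_rot: [[1.0, -0.004, -0.017], [0.017, 0.001, 1.0], [-0.004, -1.0, 0.001]]
contact_force: [0.4, 0.0, -3.1]
opening: 0.0422
```

apply_moves --targets '[[[0.07,0,-0.8],0,1],[[0.07,0,-0.8],0,1],[[0.07,0,-0.8],0,1],[[0.07,0,-0.8],0,1],[[0,0,-0.5],0,1]]'

```text
time: 7.73
ee_pos: [0.5334, -0.156, 0.2453]
tcp_rot: [[1.0, -0.004, -0.015], [0.015, 0.001, 1.0], [-0.004, -1.0, 0.001]]
contact_force: [-0.1, -0.4, -5.1]
opening: 0.0422
```

apply_moves --targets '[[[0,0,0],0,1],[[0,0,0],0,1],[[0,0,0],0,1]]'

```text
time: 7.98
ee_pos: [0.5335, -0.1532, 0.247]
tcp_rot: [[1.0, -0.002, -0.017], [0.017, 0.002, 1.0], [-0.002, -1.0, 0.002]]
contact_force: [-0.1, -0.1, -3.4]
opening: 0.0422
```

```bash
python3 - <<'E'
from h import *
c=ctrl.calibration('wrist');o=ctrl.observe();im=save('wrist','w5.png');print(o['ee_pos'],o['joint_positions'])
np.save('pics/w5_T.npy',c['T'])
save('scene','s5.png')
a=cv2.resize(np.load('pics/s5.npy')[130:330,150:350,::-1],None,fx=3,fy=3,interpolation=2);cv2.imwrite('pics/s5c.png',a)
rows([.5407,-.1847,.178],5,grip=1)
E
```

```text
[ 0.53353972 -0.15320466  0.24696833] [-2.43261892e+01  1.53555811e+01  6.35852124e+00  8.11447613e+01
  3.04869386e-02  6.46884905e+01]
[[[0.04, 0.46, -0.21], 0.0, 1], [[0.04, 0.47, -0.22], 0.0, 1], [[0.05, 0.46, -0.21], 0.0, 1], [[0.04, 0.47, -0.21], 0.0, 1], [[0.04, 0.46, -0.21], 0.0, 1]]
end [ 0.5407 -0.1846  0.178 ] xang 1.0
```

View pics/w5.png

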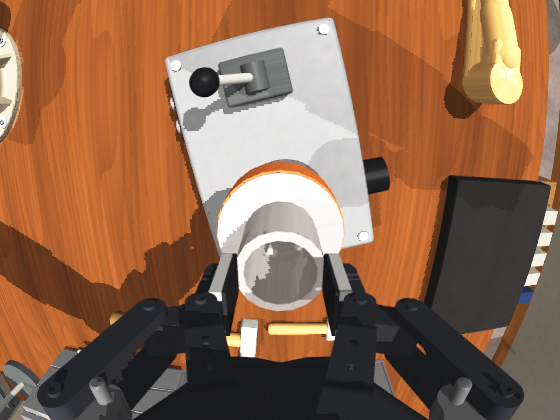

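View pics/s5c.png

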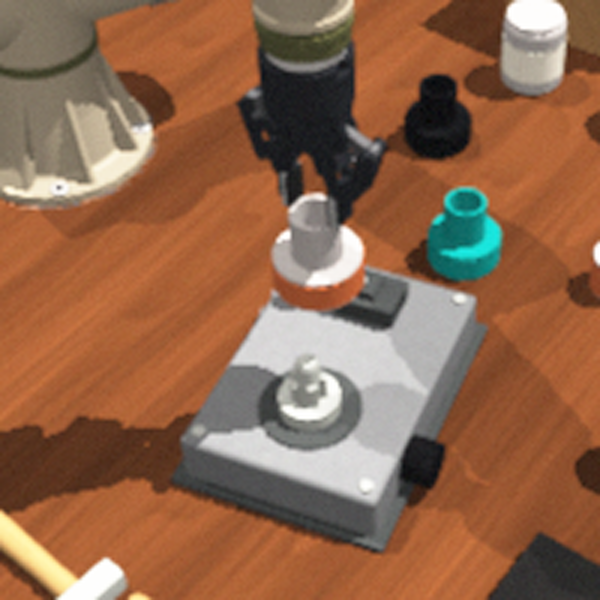

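apply_moves --targets '[[[0.04,0.2,-0.21],0,1],[[0.04,0.4,-0.22],0,1],[[0.05,0.5,-0.21],0,1],[[0.04,0.5,-0.21],0,1],[[0.04,0.4,-0.21],0,1]]'

```text
time: 8.5
ee_pos: [0.5409, -0.1855, 0.1866]
tcp_rot: [[1.0, -0.001, -0.018], [0.018, 0.0, 1.0], [-0.001, -1.0, 0.0]]
contact_force: [-0.4, -0.3, -3.5]
opening: 0.0421
```

apply_moves --targets '[[[0,0,0],0,1],[[0,0,0],0,1]]'

```text
time: 8.67
ee_pos: [0.5405, -0.1853, 0.1872]
tcp_rot: [[1.0, -0.002, -0.017], [0.017, 0.001, 1.0], [-0.002, -1.0, 0.001]]
contact_force: [0.1, 0.5, -3.4]
opening: 0.042
```

```bash
python3 - <<'E'
from h import *
c=ctrl.calibration('wrist');o=ctrl.observe();im=save('wrist','w6.png');print(o['ee_pos'],o['contact_force'])
np.save('pics/w6_T.npy',c['T'])
a=cv2.resize(im[150:320,205:355,::-1],None,fx=3.5,fy=3.5,interpolation=2);cv2.imwrite('pics/w6c.png',a)
im=save('scene','s6.png')
a=cv2.resize(im[190:310,190:320,::-1],None,fx=5,fy=5,interpolation=2);cv2.imwrite('pics/s6c.png',a)
E
```

```text
[ 0.54049385 -0.18530161  0.18720757] [ 0.14278288  0.45048094 -3.38353455]
```

View pics/w6c.png

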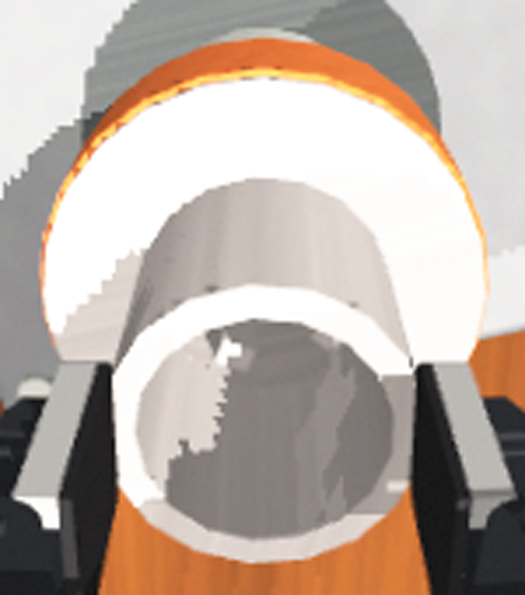

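View pics/s6c.png

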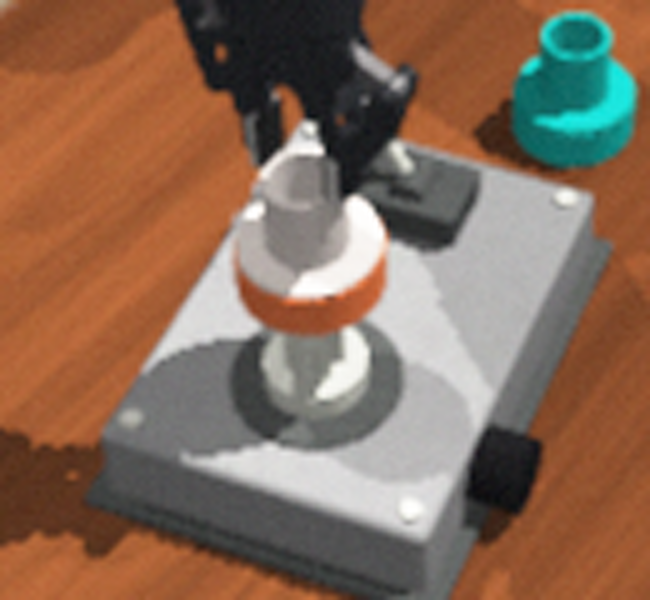

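apply_moves --targets '[[[0.01,0.2,0.02],0,1],[[0,0.2,0],0,1],[[0,0.2,0],0,1],[[0,0,0],0,1],[[0,0,0],0,1]]'

```text
time: 9.18
ee_pos: [0.5409, -0.1848, 0.1694]
tcp_rot: [[1.0, -0.001, -0.017], [0.017, 0.001, 1.0], [-0.001, -1.0, 0.001]]
contact_force: [-0.6, -1.1, -3.8]
opening: 0.0418
```

apply_moves --targets '[[[0,0.2,0],0,1],[[0,0.2,0],0,1],[[0,0,0],0,1],[[0,0,0],0,1]]'

```text
time: 9.52
ee_pos: [0.5408, -0.185, 0.1572]
tcp_rot: [[1.0, -0.001, -0.017], [0.017, 0.001, 1.0], [-0.001, -1.0, 0.001]]
contact_force: [-0.8, -0.1, -3.9]
opening: 0.0419
```

apply_moves --targets '[[[0,0.15,0],0,1],[[0,0.1,0],0,1],[[0,0,0],0,1],[[0,0,0],0,1]]'

```text
time: 9.85
ee_pos: [0.5409, -0.185, 0.15]
tcp_rot: [[1.0, -0.001, -0.017], [0.017, 0.0, 1.0], [-0.001, -1.0, 0.0]]
contact_force: [-0.8, -0.1, -4.2]
opening: 0.042
```

apply_moves --targets '[[[0,0.07,0],0,1],[[0,0.06,0],0,1],[[0,0,0],0,1],[[0,0,0],0,1]]'

```text
time: 10.18
ee_pos: [0.5411, -0.1851, 0.1469]
tcp_rot: [[1.0, -0.0, -0.017], [0.017, -0.0, 1.0], [-0.0, -1.0, -0.0]]
contact_force: [-3.6, 0.7, 0.3]
opening: 0.0422
```

apply_moves --targets '[[[-0.01,0.02,0],1,1],[[0,0.01,0],1,1],[[0,0,0],1,1],[[0,0,0],1,1],[[0,0,0],0.6,1]]'

```text
time: 10.6
ee_pos: [0.5416, -0.1855, 0.1465]
tcp_rot: [[0.926, 0.002, 0.379], [-0.379, -0.001, 0.926], [0.002, -1.0, -0.0]]
contact_force: [-2.0, 0.4, 1.2]
opening: 0.0422
```

apply_moves --targets '[[[0,0.02,0],0.4,1],[[0,0,0],0.4,1],[[0,0,0],0.4,1],[[0,0,0],0.2,1],[[0,0,0],0,1]]'

```text
time: 11.02
ee_pos: [0.5418, -0.1854, 0.1457]
tcp_rot: [[0.874, 0.002, 0.485], [-0.485, -0.001, 0.874], [0.002, -1.0, 0.0]]
contact_force: [-1.8, 0.9, 2.4]
opening: 0.0423
```

apply_moves --targets '[[[0,0.02,0],0.3,1],[[0,0.02,0],0.3,1],[[0,0,0],0.3,1],[[0,0,0],0.3,1],[[0,0,0],0,1]]'

```text
time: 11.43
ee_pos: [0.5415, -0.1853, 0.1435]
tcp_rot: [[0.819, 0.0, 0.574], [-0.574, 0.0, 0.819], [0.0, -1.0, 0.0]]
contact_force: [-0.7, 0.2, -2.8]
opening: 0.0419
```

apply_moves --targets '[[[0,0.1,0],0,1],[[0,0.1,0],0,1],[[0,0,0],0,1]]'

```text
time: 11.68
ee_pos: [0.5408, -0.185, 0.1369]
tcp_rot: [[0.819, -0.001, 0.573], [-0.573, 0.0, 0.819], [-0.001, -1.0, -0.0]]
contact_force: [0.6, -0.2, -2.6]
opening: 0.0422
```

apply_moves --targets '[[[0,0.12,0],0,1],[[0,0.12,0],0,1],[[0,0.1,0],0,1],[[0,0,0],0,1]]'

```text
time: 12.02
ee_pos: [0.5407, -0.185, 0.1268]
tcp_rot: [[0.819, -0.001, 0.574], [-0.574, 0.0, 0.819], [-0.001, -1.0, -0.0]]
contact_force: [-0.1, 0.2, -3.1]
opening: 0.0422
```

apply_moves --targets '[[[0,0.07,0],0,1],[[0,0.05,0],0,1],[[0,0,0],0,1],[[0,0,0],0,1]]'

```text
time: 12.35
ee_pos: [0.541, -0.1852, 0.124]
tcp_rot: [[0.819, -0.0, 0.574], [-0.574, -0.0, 0.819], [-0.0, -1.0, -0.0]]
contact_force: [-0.7, 0.1, -3.9]
opening: 0.0417
```

apply_moves --targets '[[[0,0.05,0],0,1],[[0,0.03,0],0,1],[[0,0,0],0,1],[[0,0,0],0,1]]'

```text
time: 12.68
ee_pos: [0.5413, -0.1854, 0.1225]
tcp_rot: [[0.819, 0.001, 0.574], [-0.574, -0.001, 0.819], [0.001, -1.0, -0.0]]
contact_force: [-1.8, -0.1, 3.3]
opening: 0.0419
```

apply_moves --targets '[[[0,0.03,0],0,1],[[0,0.03,0],0,1],[[0,0,0],0,1],[[0,0,0],0,1]]'

```text
time: 13.02
ee_pos: [0.5415, -0.1855, 0.1221]
tcp_rot: [[0.819, 0.002, 0.574], [-0.574, -0.001, 0.819], [0.003, -1.0, 0.0]]
contact_force: [-3.3, 1.0, 12.7]
opening: 0.0419
```

apply_moves --targets '[[[0,-0.07,0],0,1],[[0,0,0],0,1],[[0,0,0],0,0.3],[[0,0,0],0,0.0],[[0,0,0],0,0]]'

```text
time: 13.43
ee_pos: [0.5414, -0.1853, 0.1218]
tcp_rot: [[0.819, 0.0, 0.574], [-0.574, -0.0, 0.819], [0.0, -1.0, 0.0]]
contact_force: [-0.2, -0.0, -0.5]
opening: 0.0763
```

apply_moves --targets '[[[0,0,0],0,0],[[0,0,0],0,0],[[0,-0.5,0],0,0],[[0,-0.8,0],0,0],[[0,-1,0],0,0]]'

```text
time: 13.85
ee_pos: [0.5397, -0.1845, 0.1897]
tcp_rot: [[0.819, -0.004, 0.574], [-0.574, 0.002, 0.819], [-0.004, -1.0, -0.001]]
contact_force: [0.2, -0.6, 0.4]
opening: 0.0854
```

apply_moves --targets '[[[0,-1,0],0,0],[[0,-1,0],0,0],[[0,0,0],0,0.5],[[0,0,0],0,1]]'

```text
time: 14.18
ee_pos: [0.5424, -0.1858, 0.2531]
tcp_rot: [[0.819, 0.004, 0.574], [-0.574, -0.002, 0.819], [0.005, -1.0, 0.001]]
contact_force: [-0.3, -0.1, -0.2]
opening: 0.064
```

```bash
python3 - <<'E'
from h import *
np.set_printoptions(precision=4,suppress=True)
c=ctrl.calibration('wrist');o=ctrl.observe();im=save('wrist','w7.png');print(o['ee_pos'],o['contact_force'],o['joint_positions'],c['T'])
np.save('pics/w7_T.npy',c['T'])
im=save('scene','s7.png')
a=cv2.resize(im[190:310,190:320,::-1],None,fx=5,fy=5,interpolation=2);cv2.imwrite('pics/s7c.png',a)
E
```

```text
[ 0.5424 -0.1858  0.2531] [-0.3198 -0.1293 -0.2331] [-26.9316  17.0716   9.5216  82.1818  -0.0013  98.0922] [[ 0.8183  0.5481  0.1732  0.5858]
 [-0.5748  0.778   0.2538 -0.1207]
 [ 0.0044 -0.3072  0.9516  0.4334]
 [ 0.      0.      0.      1.    ]]
```

View pics/w7.png

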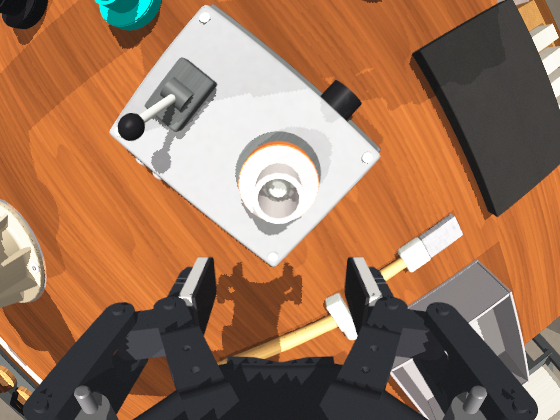

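View pics/s7c.png

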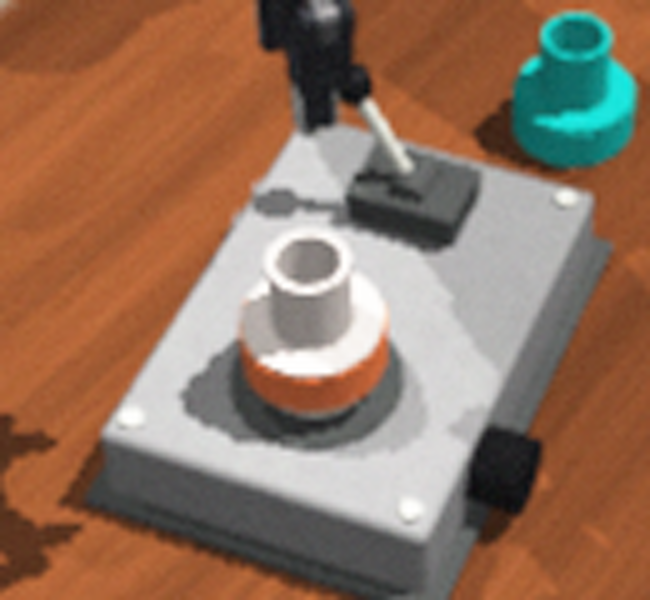

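```bash
python3 - <<'E'
from h import *
np.set_printoptions(precision=4,suppress=True)
c=dict(ctrl.calibration('wrist'));c['T']=np.load('pics/w7_T.npy')
d=dict(c);d['T']=np.load('pics/w5_T.npy')
S=ctrl.calibration('scene')
def blob(f,x0,y0,x1,y1):
    im=np.load(f)[y0:y1,x0:x1].max(2); m=(im<60).astype(np.uint8)
    n,l,s,ce=cv2.connectedComponentsWithStats(m); k=1+s[1:,4].argmax(); print(s[k],ce[k]+[x0,y0]); return ce[k]+[x0,y0]
a=blob('pics/w7.npy',112,108,150,145);b=blob('pics/w5.npy',185,60,224,100)
p,e=tri([ray(c,*a,True),ray(d,*b,True),ray(S,260.2,206.6)]);print(p,e)
print(tri([ray(c,*a,True),ray(d,*b,True)]))
# drum rim height
im=np.load('pics/w7.npy');cv2.imwrite('pics/w7c.png',cv2.resize(im[130:245,220:340,::-1],None,fx=5,fy=5,interpolation=2))
# sander direction from corner screws in w5
for q in [(176,65),(324,29),(363,236)]: print(plane(d,*q,.06,True))
E
```

```text
[  6   5  27  28 517] [130.9478 126.6074]
[  5   8  29  29 649] [204.0169  81.8752]
[ 0.4674 -0.055   0.155 ] [np.float64(0.00025665658072897713), np.float64(0.00033507730285144404), np.float64(0.00041455773364024856)]
(array([ 0.4666, -0.0549,  0.1532]), [np.float64(1.6631087211818412e-05), np.float64(1.6631087211910905e-05)])
[ 0.4112 -0.0266  0.06  ]
[0.5781 0.0138 0.06  ]
[ 0.6374 -0.2315  0.06  ]
```

View pics/w7c.png

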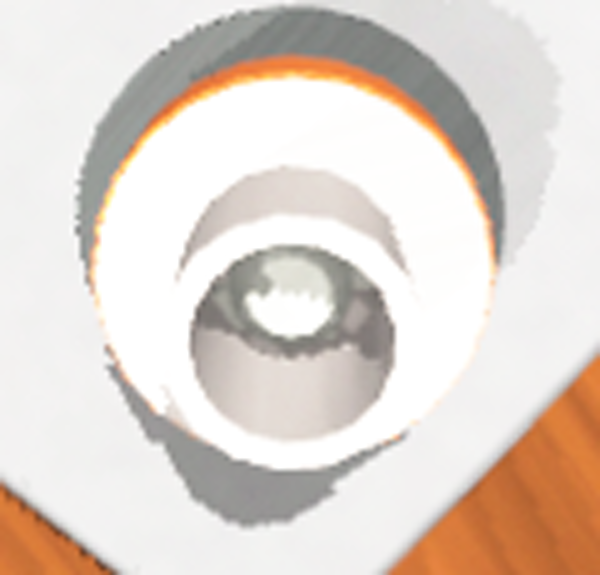

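```bash
python3 - <<'E'
from h import *
rows([.4165,-.0672,.25],10,-48.6,grip=1)
E
```

```text
[[[-0.56, 0.0, 0.08], -0.97, 1], [[-0.56, 0.0, 0.14], -0.97, 1], [[-0.54, 0.0, 0.17], -0.97, 1], [[-0.53, 0.0, 0.23], -0.97, 1], [[-0.5, 0.0, 0.26], -0.97, 1]]
[[[-0.48, 0.01, 0.31], -0.97, 1], [[-0.46, -0.0, 0.35], -0.97, 1], [[-0.42, -0.0, 0.38], -0.97, 1], [[-0.38, -0.0, 0.42], -0.97, 1], [[-0.36, -0.0, 0.45], -0.97, 1]]
end [ 0.4164 -0.0674  0.25  ] xang 13.5
```

apply_moves --targets '[[[-0.56,0,0.08],-0.97,1],[[-0.56,0,0.14],-0.97,1],[[-0.54,0,0.17],-0.97,1],[[-0.53,0,0.23],-0.97,1],[[-0.5,0,0.26],-0.97,1]]'

```text
time: 14.7
ee_pos: [0.4773, -0.1254, 0.2489]
tcp_rot: [[0.983, -0.003, 0.183], [-0.183, 0.001, 0.983], [-0.004, -1.0, 0.001]]
contact_force: [0.6, -0.3, 0.4]
opening: -0.0003
```

apply_moves --targets '[[[-0.48,0,0.31],-0.97,1],[[-0.46,0,0.35],-0.97,1],[[-0.42,0,0.38],-0.97,1],[[-0.38,0,0.42],-0.97,1],[[-0.36,0,0.45],-0.97,1]]'

```text
time: 15.12
ee_pos: [0.415, -0.0666, 0.2491]
tcp_rot: [[0.972, -0.003, -0.237], [0.237, 0.001, 0.972], [-0.003, -1.0, 0.002]]
contact_force: [-1.2, 0.2, 0.1]
opening: 0.0001
```

apply_moves --targets '[[[0,0.8,0],0,1],[[0,0.8,0],0,1],[[0,0.4,0],0,1],[[0,0,0],0,1],[[0,0,0],0,1]]'

```text
time: 15.53
ee_pos: [0.4152, -0.067, 0.1895]
tcp_rot: [[0.972, -0.004, -0.233], [0.233, 0.001, 0.972], [-0.003, -1.0, 0.002]]
contact_force: [0.1, -0.3, -0.4]
opening: -0.0001
```

```bash
python3 - <<'E'
from h import *
o=ctrl.observe();print(o['ee_pos'],o['contact_force'],o['opening'])
c=ctrl.calibration('wrist');np.save('pics/w8_T.npy',c['T']);save('wrist','w8.png')
im=save('scene','s8.png')
cv2.imwrite('pics/s8c.png',cv2.resize(im[150:280,200:330,::-1],None,fx=4,fy=4,interpolation=2))
E
```

```text
[ 0.41521516 -0.06698717  0.18952075] [ 0.10569276 -0.31971914 -0.39977018] -0.00013976903067071966
```

View pics/w8.png

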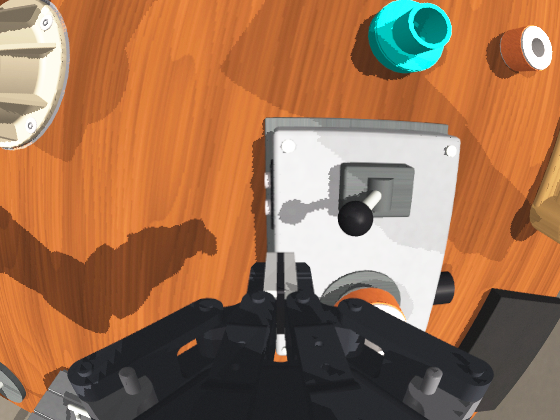

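View pics/s8c.png

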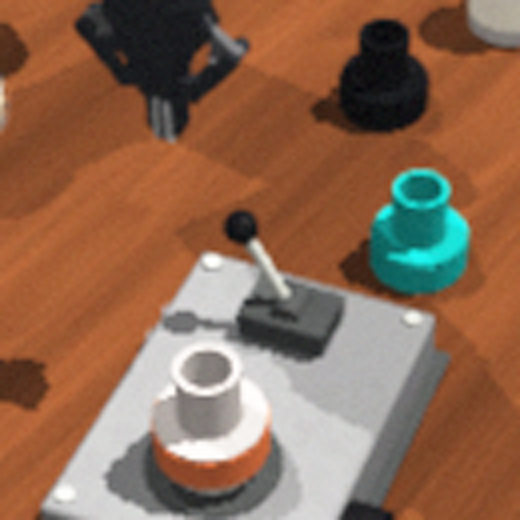

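apply_moves --targets '[[[0,0.6,0],0,1],[[0,0.6,0],0,1],[[0,0.35,0],0,1],[[0.2,0,0],0,1],[[0.2,0,0],0,1]]'

```text
time: 16.05
ee_pos: [0.429, -0.0648, 0.1451]
tcp_rot: [[0.973, 0.001, -0.232], [0.232, -0.0, 0.973], [0.0, -1.0, -0.0]]
contact_force: [1.0, 0.1, 0.3]
opening: 0.0001
```

apply_moves --targets '[[[0.3,0,0],0,1],[[0.3,0,0],0,1],[[0.3,0,0],0,1],[[0.3,0,0],0,1]]'

```text
time: 16.38
ee_pos: [0.4651, -0.0562, 0.1451]
tcp_rot: [[0.972, 0.001, -0.233], [0.233, -0.0, 0.972], [0.001, -1.0, -0.001]]
contact_force: [0.8, 0.1, 0.0]
opening: -0.0004
```

apply_moves --targets '[[[0.3,0,0],0,1],[[0.3,0,0],0,1],[[0.3,0,0],0,1],[[0.2,0,0],0,1],[[0,0,0],0,1]]'

```text
time: 16.8
ee_pos: [0.4967, -0.0484, 0.1443]
tcp_rot: [[0.972, 0.0, -0.234], [0.234, -0.0, 0.972], [0.0, -1.0, -0.0]]
contact_force: [-0.0, 0.6, 0.3]
opening: 0.0003
```

```bash
python3 - <<'E'
from h import *
o=ctrl.observe();print(o['ee_pos'],o['contact_force'],o['opening'])
c=ctrl.calibration('wrist');np.save('pics/w9_T.npy',c['T']);save('wrist','w9.png')
E
```

```text
[ 0.49672506 -0.04843458  0.1443019 ] [-0.00803419  0.59001895  0.27625252] 0.0003426361810684467
```

View pics/w9.png

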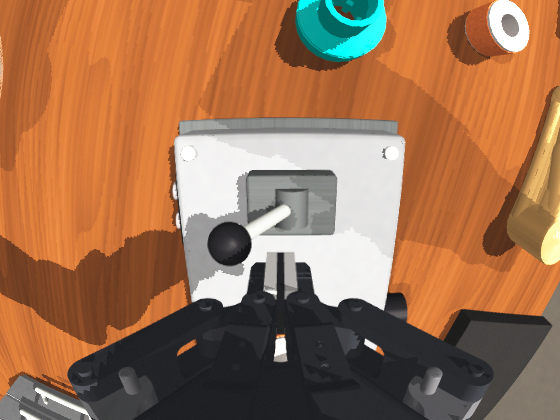

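```bash
python3 - <<'E'
from h import *
np.set_printoptions(precision=4,suppress=True)
c=dict(ctrl.calibration('wrist'));c['T']=np.load('pics/w9_T.npy');e=dict(c);e['T']=np.load('pics/w8_T.npy')
print(plane(c,230,243,.153,True),plane(e,355,218,.153,True),tri([ray(c,230,243,True),ray(e,355,218,True)]))
o=ctrl.observe();p=o['ee_pos'];R=o['tcp_rot']
print('tcp proj',proj(c,p,True))
for b in (.0,.02,.05): print(b,[proj(c,p-R[:,1]*b+R[:,2]*z,True) for z in(-.011,.011)])
print(c['T'])
E
```

```text
[ 0.4669 -0.0549  0.153 ] [ 0.4667 -0.0551  0.153 ] (array([ 0.4669, -0.0553,  0.1523]), [np.float64(4.776302104659684e-05), np.float64(4.7763021046632675e-05)])
tcp proj (np.float64(280.7227207974038), np.float64(237.9853046261773))
0.0 [(np.float64(280.72553604944704), np.float64(254.22380019282798)), (np.float64(280.71865662808034), np.float64(221.00165807962574))]
0.02 [(np.float64(280.8578215065271), np.float64(270.04853951352885)), (np.float64(280.85903485860507), np.float64(234.21817453229986))]
0.05 [(np.float64(281.1094440108145), np.float64(300.2703950276569)), (np.float64(281.133679683371), np.float64(260.2167549242161))]
[[ 0.9726 -0.2208 -0.0731  0.4767]
 [ 0.2326  0.9253  0.2996  0.0285]
 [ 0.0015 -0.3084  0.9513  0.3246]
 [ 0.      0.      0.      1.    ]]
```

```bash
python3 - <<'E'
from h import *
np.set_printoptions(precision=4,suppress=True)
S=ctrl.calibration('scene');e=dict(ctrl.calibration('wrist'));e['T']=np.load('pics/w8_T.npy')
p=np.array([.4152,-.0670,.1895]);R=ctrl.observe()['tcp_rot']
for b in(0,.02,.04):
  for z in (-.022,-.011,0,.011): print(b,z,np.round(proj(S,p-R[:,1]*b+R[:,2]*z),1))
im=np.load('pics/s8.npy');cv2.imwrite('pics/s8d.png',cv2.resize(im[140:200,210:275,::-1],None,fx=9,fy=9,interpolation=2))
im=save('scene','s9.png');cv2.imwrite('pics/s9d.png',cv2.resize(im[150:250,230:330,::-1],None,fx=6,fy=6,interpolation=2))
w=np.load('pics/w9.npy');cv2.imwrite('pics/w9d.png',cv2.resize(w[220:340,200:360,::-1],None,fx=5,fy=5,interpolation=2))
E
```

```text
0 -0.022 [239.8 198.1]
0 -0.011 [241.4 195.7]
0 0 [243.  193.4]
0 0.011 [244.6 191.1]
0.02 -0.022 [239.3 192.9]
0.02 -0.011 [240.9 190.6]
0.02 0 [242.6 188.2]
0.02 0.011 [244.2 185.9]
0.04 -0.022 [238.8 187.7]
0.04 -0.011 [240.5 185.3]
0.04 0 [242.1 183. ]
0.04 0.011 [243.8 180.7]
```

View pics/s8d.png

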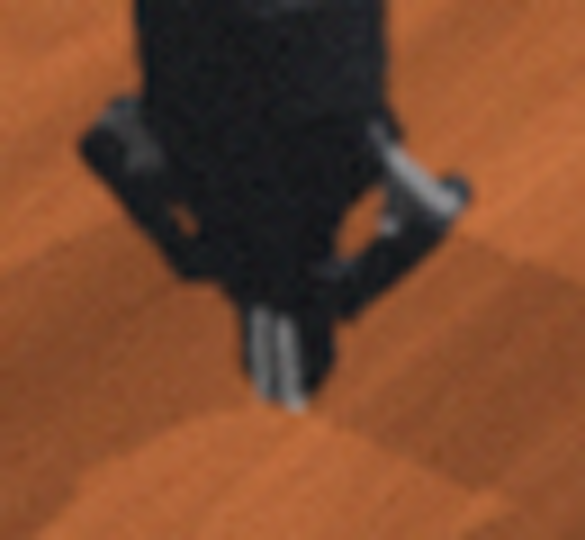

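View pics/s9d.png

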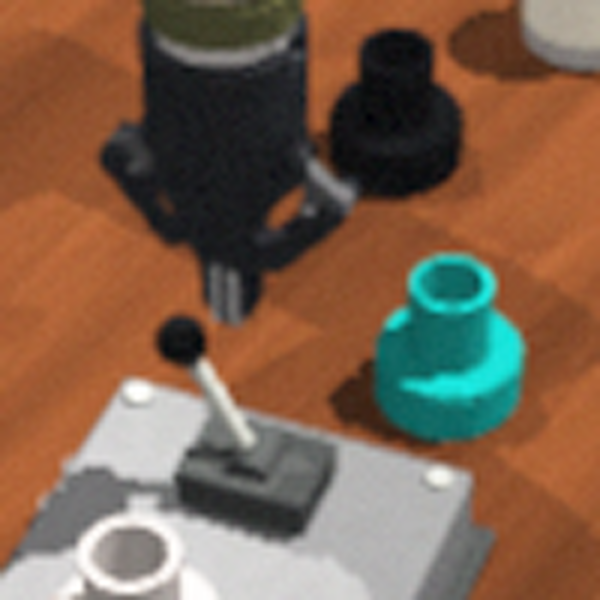

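View pics/w9d.png

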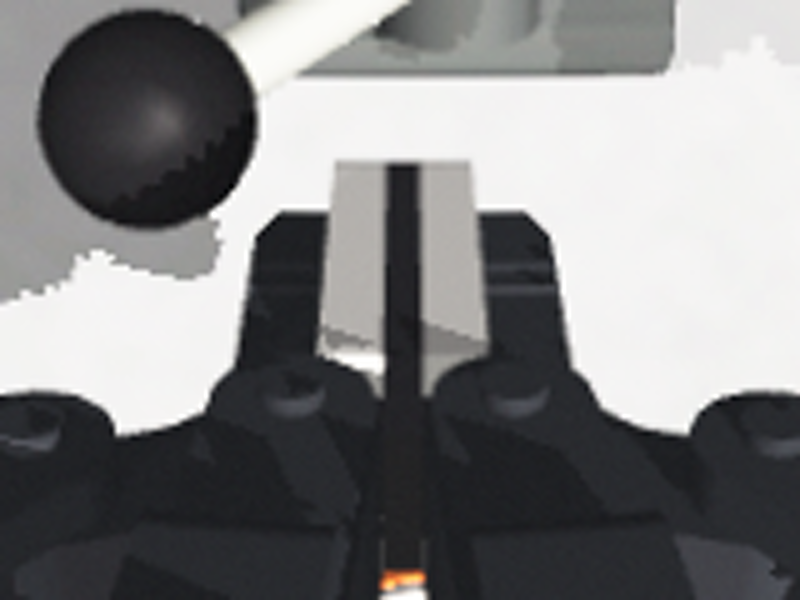

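```bash
python3 - <<'E'
from h import *
np.set_printoptions(precision=4,suppress=True)
S=ctrl.calibration('scene');e=dict(ctrl.calibration('wrist'));e['T']=np.load('pics/w8_T.npy')
p=np.array([.4152,-.0670,.1895]);R=ctrl.observe()['tcp_rot']
q,er=tri([ray(S,242.2,184.8),ray(e,281,253,True)]);print(q,er,R.T@(q-p))
c=dict(e);c['T']=np.load('pics/w9_T.npy')
q,er=tri([ray(S,230/6+229.6+.5,322/6+149.6),ray(c,281,252.5,True)]);print(q,er,R.T@(q-ctrl.observe()['ee_pos']))
E
```

```text
[ 0.4128 -0.0633  0.2187] [np.float64(0.0008784577872870112), np.float64(0.0008784577872869651)] [-0.0015 -0.0292  0.0041]
[ 0.4933 -0.0447  0.174 ] [np.float64(0.0016949231606289033), np.float64(0.001694923160628923)] [-0.001  -0.0298  0.0042]
```

apply_moves --targets '[[[-0.5,0,0],0,1],[[-0.7,0,0],0,1],[[-0.7,0,0],0,1],[[-0.6,0,0],0,1],[[-0.3,0,0],0,1]]'

```text
time: 17.32
ee_pos: [0.4111, -0.0681, 0.1443]
tcp_rot: [[0.973, -0.002, -0.232], [0.232, 0.0, 0.973], [-0.002, -1.0, 0.001]]
contact_force: [0.1, 0.8, -0.7]
opening: 0.0002
```

apply_moves --targets '[[[0,0,0],0,1],[[0,0.5,0],0,1],[[0,0.5,0],0,1],[[0,0.05,0],0,1],[[0,0,0],0,1]]'

```text
time: 17.73
ee_pos: [0.4136, -0.068, 0.1125]
tcp_rot: [[0.972, -0.001, -0.233], [0.233, 0.001, 0.972], [-0.001, -1.0, 0.001]]
contact_force: [-0.3, -0.7, -0.6]
opening: -0.0001
```

apply_moves --targets '[[[0.3,0,0],0,1],[[0.3,0,0],0,1],[[0.3,0,0],0,1],[[0.3,0,0],0,1],[[0,0,0],0,1]]'

```text
time: 18.15
ee_pos: [0.4489, -0.0604, 0.1152]
tcp_rot: [[0.972, -0.002, -0.233], [0.233, -0.003, 0.972], [-0.003, -1.0, -0.002]]
contact_force: [-10.3, -3.1, 19.7]
opening: 0.0001
```

```bash
python3 - <<'E'
from h import *
o=ctrl.observe();print(o['ee_pos'],o['contact_force'],o['opening'])
c=ctrl.calibration('wrist');np.save('pics/w10_T.npy',c['T']);save('wrist','w10.png')
E
```

```text
[ 0.44891525 -0.06037371  0.1152021 ] [-10.34678995  -3.11301521  19.71941483] 0.00012297103170276117
```

View pics/w10.png

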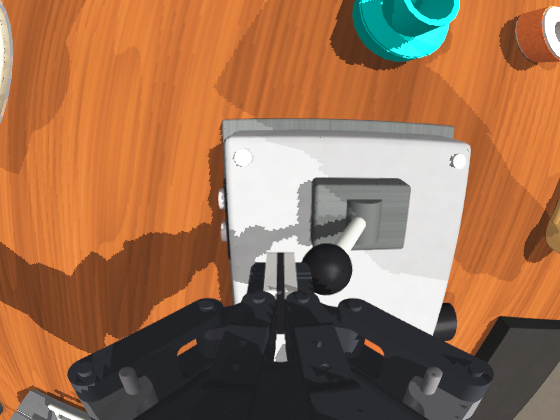

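apply_moves --targets '[[[-0.3,0,0],0,1],[[-0.3,0,0],0,1],[[0,0.3,0],0,1],[[0,0.2,0],0,1],[[0,0,0],0,1]]'

```text
time: 18.62
ee_pos: [0.4304, -0.0636, 0.0963]
tcp_rot: [[0.973, -0.002, -0.233], [0.233, 0.001, 0.973], [-0.002, -1.0, 0.001]]
contact_force: [0.1, -0.1, 0.1]
opening: -0.0002
```

apply_moves --targets '[[[0.2,0,0],0,1],[[0.2,0,0],0,1],[[0.2,0,0],0,1],[[0,0,0],0,1]]'

```text
time: 18.95
ee_pos: [0.4504, -0.0597, 0.0981]
tcp_rot: [[0.972, 0.001, -0.234], [0.234, -0.0, 0.972], [0.001, -1.0, -0.0]]
contact_force: [0.4, 0.6, -0.2]
opening: 0.0003
```

apply_moves --targets '[[[0.2,0,0],0,1],[[0.2,0,0],0,1],[[0.2,0,0],0,1],[[0,0,0],0,1]]'

```text
time: 19.28
ee_pos: [0.4678, -0.0555, 0.0981]
tcp_rot: [[0.972, 0.001, -0.234], [0.234, -0.0, 0.972], [0.001, -1.0, -0.0]]
contact_force: [-0.4, 0.4, 0.3]
opening: 0.0001
```

```bash
python3 - <<'E'
from h import *
o=ctrl.observe();print(o['ee_pos'],o['contact_force'],o['opening'])
c=ctrl.calibration('wrist');np.save('pics/w11_T.npy',c['T']);save('wrist','w11.png')
im=save('scene','s11.png');cv2.imwrite('pics/s11c.png',cv2.resize(im[150:270,210:330,::-1],None,fx=5,fy=5,interpolation=2))
E
```

```text
[ 0.46783587 -0.05549964  0.09808435] [-0.35833546  0.4124754   0.25931955] 5.6923415335394804e-05
```

View pics/w11.png

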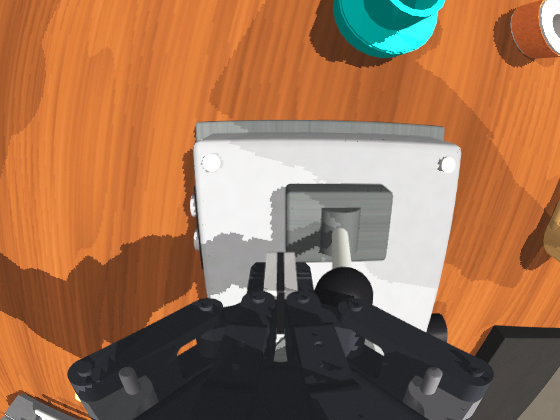

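View pics/s11c.png

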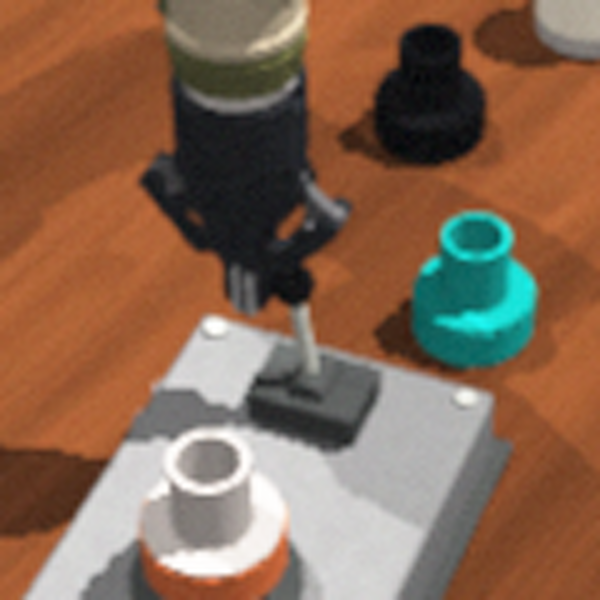

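apply_moves --targets '[[[0.25,0,0],0,1],[[0.25,0,0],0,1],[[0.25,0,0],0,1],[[0.25,0,0],0,1],[[0,0,0],0,1]]'

```text
time: 19.8
ee_pos: [0.4974, -0.0485, 0.098]
tcp_rot: [[0.972, 0.002, -0.234], [0.234, -0.0, 0.972], [0.001, -1.0, -0.0]]
contact_force: [0.9, 0.2, -0.2]
opening: -0.0001
```

apply_moves --targets '[[[0.2,0,0],0,1],[[0.1,0,0],0,1],[[0,0,0],0,1],[[0,0,0],0,1]]'

```text
time: 20.13
ee_pos: [0.5043, -0.0465, 0.0979]
tcp_rot: [[0.972, 0.0, -0.233], [0.233, -0.0, 0.972], [0.0, -1.0, -0.0]]
contact_force: [-0.6, 0.4, -0.3]
opening: -0.0002
```

apply_moves --targets '[[[0.1,0,0],0,1],[[0.1,0,0],0,1],[[0,0,0],0,1],[[0,0,0],0,1]]'

```text
time: 20.47
ee_pos: [0.5103, -0.0451, 0.098]
tcp_rot: [[0.972, 0.0, -0.233], [0.233, -0.0, 0.972], [0.0, -1.0, -0.0]]
contact_force: [-0.4, 0.4, 0.4]
opening: -0.0001
```

apply_moves --targets '[[[0.1,0,0],0,1],[[0.1,0,0],0,1],[[0,0,0],0,1]]'

```text
time: 20.72
ee_pos: [0.5163, -0.0437, 0.0979]
tcp_rot: [[0.972, 0.0, -0.233], [0.233, -0.0, 0.972], [0.0, -1.0, -0.0]]
contact_force: [-0.4, 0.1, -0.2]
opening: 0.0
```

apply_moves --targets '[[[0.1,0,0],0,1],[[0,0,0],0,1],[[0,0,0],0,1]]'

```text
time: 20.97
ee_pos: [0.5168, -0.0435, 0.0978]
tcp_rot: [[0.973, -0.004, -0.233], [0.233, -0.001, 0.973], [-0.004, -1.0, -0.0]]
contact_force: [-6.7, -2.6, 2.9]
opening: -0.0003
```

```bash
python3 - <<'E'
from h import *
o=ctrl.observe();print(o['ee_pos'],o['contact_force'],o['opening'])
c=ctrl.calibration('wrist');np.save('pics/w12_T.npy',c['T']);save('wrist','w12.png')
im=save('scene','s12.png');cv2.imwrite('pics/s12c.png',cv2.resize(im[150:270,210:330,::-1],None,fx=5,fy=5,interpolation=2))
print(proj(ctrl.calibration('scene'),[.5416,-.037,.152]))
E
```

```text
[ 0.5167852  -0.04347292  0.09780585] [-6.73858829 -2.58727376  2.94872121] -0.0002967787535872004
(np.float64(284.05317360129084), np.float64(213.88252932776194))
```

View pics/w12.png

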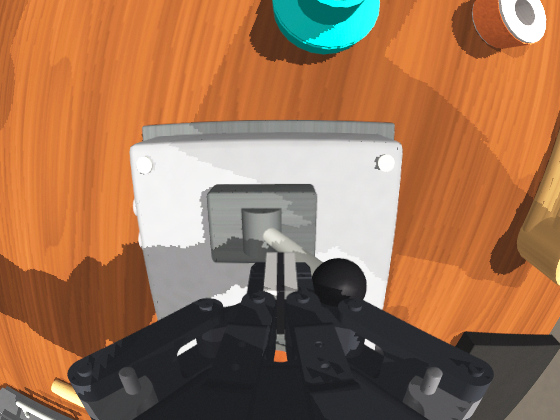

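View pics/s12c.png

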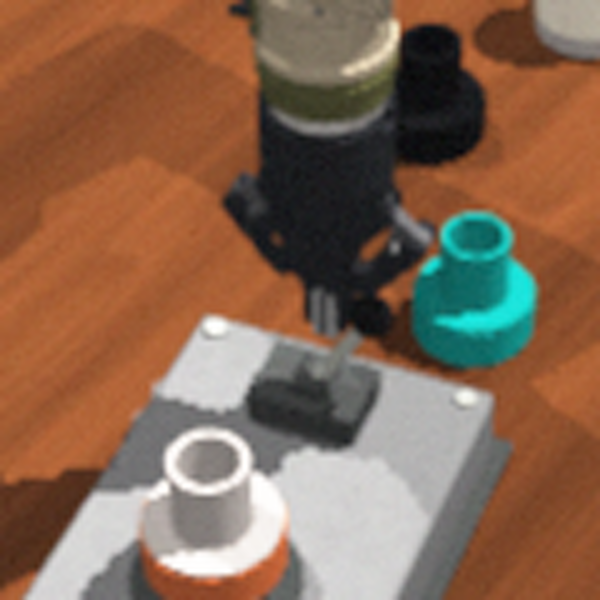

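apply_moves --targets '[[[-0.2,0,0],0,1],[[-0.5,0,0],0,1],[[-0.6,0,0],0,1],[[-0.3,-0.6,0],0,1],[[0,-0.9,0],0,1]]'

```text
time: 21.48
ee_pos: [0.4681, -0.0536, 0.1411]
tcp_rot: [[0.973, -0.006, -0.232], [0.232, 0.002, 0.973], [-0.006, -1.0, 0.003]]
contact_force: [0.6, -0.2, -0.3]
opening: -0.0
```

apply_moves --targets '[[[0,-0.9,0],0,1],[[0,-0.9,0],0,1],[[0,-0.9,0],0,1],[[0,0,0],0,1],[[0,0,0],0,1]]'

```text
time: 21.9
ee_pos: [0.4737, -0.0546, 0.2259]
tcp_rot: [[0.972, 0.005, -0.233], [0.233, -0.001, 0.972], [0.005, -1.0, -0.002]]
contact_force: [-0.2, 0.3, -0.5]
opening: -0.0001
```

```bash
python3 - <<'E'
from h import *
np.set_printoptions(precision=4,suppress=True)
o=ctrl.observe();print(o['ee_pos'],o['contact_force'],o['opening'])
c=ctrl.calibration('wrist');np.save('pics/w13_T.npy',c['T']);save('wrist','w13.png')
im=save('scene','s13.png');cv2.imwrite('pics/s13c.png',cv2.resize(im[140:300,180:380,::-1],None,fx=4,fy=3.7,interpolation=2))
save('top','t13.png')
E
```

```text
[ 0.4737 -0.0546  0.2259] [-0.1904  0.2543 -0.4727] -0.00010556269780231603
```

View pics/w13.png

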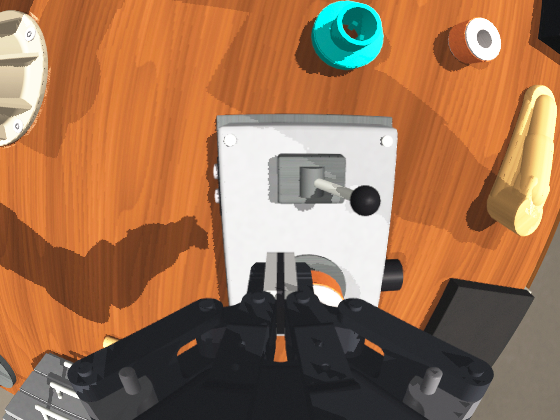

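View pics/s13c.png

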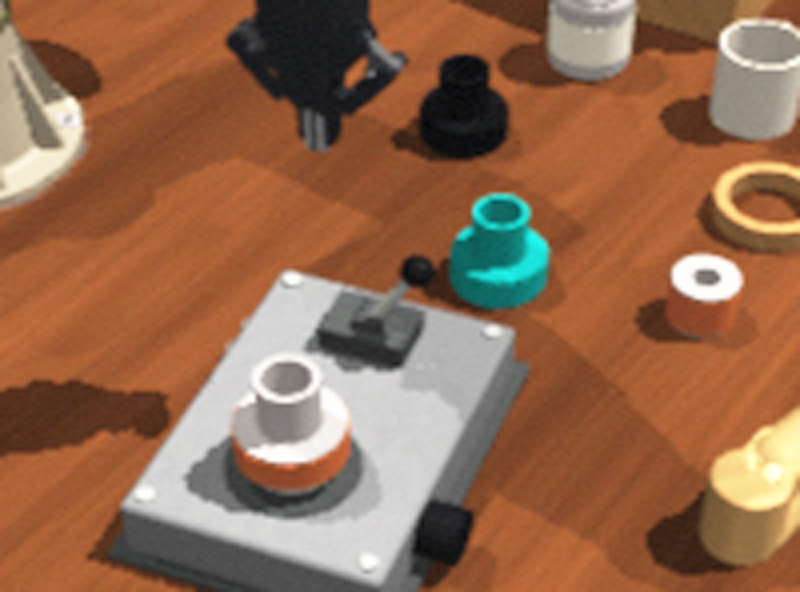

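View pics/t13.png

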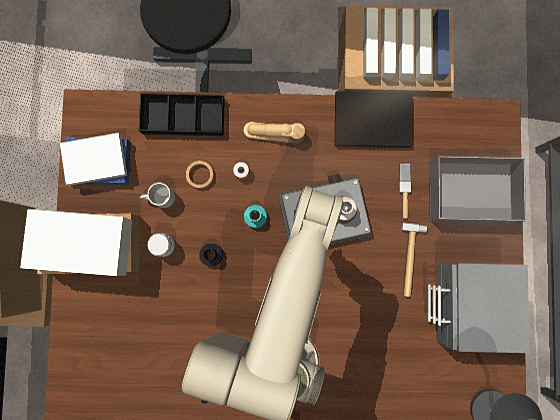

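```bash
python3 - <<'E'
from h import *
np.set_printoptions(precision=4,suppress=True)
S=ctrl.calibration('scene');w=dict(ctrl.calibration('wrist'));T7=dict(w);T7['T']=np.load('pics/w7_T.npy');w['T']=np.load('pics/w13_T.npy')
p,e=tri([ray(S,251.6,242.1),ray(T7,278.2,197.8,True)]);print('rim (expect z .162)',p,e)
b,e=tri([ray(S,418/4+179.9,270/3.7+139.9),ray(w,365.3,200.5,True)]);print('ball',b,e)
d=b-np.array([.467,-.055,.153]);print('moved along sx',d[:2]@[.972,.235],'expect .0767')
E
```

```text
rim (expect z .162) [ 0.5393 -0.1862  0.1633] [np.float64(0.00013800949330705173), np.float64(0.00013800949330684825)]
ball [ 0.5415 -0.0361  0.1552] [np.float64(0.000620900676463413), np.float64(0.0006209006764635613)]
moved along sx 0.07683108709707805 expect .0767
```

Everything checks out: the drum rim is at 163 mm (162 expected), the lever is at its stop, and the gripper is clear of everything. I'm handing the job in.

```bash
python3 - <<'E'
from h import *
print(ctrl.job_done(), ctrl.observe()['time'])
E
```

```text
the job is handed in; nothing more can be done
the job is handed in; nothing more can be done
```

The aluminium-necked drum is home on the spindle collar, the lock lever is over at its other stop, and the gripper is clear of everything. I handed the job in at about 22 s.

**What I did:** I gripped the drum by its neck and lowered it until it stood on the spindle's tooth tops. I then turned it about 36° one way under 4–6 N until it dropped in, so no turning back was needed. I pushed it home with about 16 N, somewhat over the 5–10 N suggested but well under 80 N. After letting go, I swung the lever over with closed fingers until it met its stop at about 7 N.

**Last checks:**
- **Drum:** the rim measured 163 mm high, where 162 mm was expected. The gripper also travelled 79.8 mm from picking up to seating, against 80 mm.
- **Lever:** the ball moved 76.8 mm along the sander, where 76.7 mm is the full swing.
- **Other things:** in the last pictures they stand where they were.

**What went wrong or disagreed:**
- **Fingertips:** seen in two views, the closed fingertips end about 30 mm above the reported TCP. My first lever push therefore passed over the ball. The second pressed on top of the ball with about 22 N, so I backed off and went 15–20 mm lower. The drum grip was also higher on the neck than planned, but it held.
- **Neck size:** the neck measured about 42 mm across instead of 46 mm.
- **Top camera:** it read about 3–6 mm off in y, so I used the wrist and scene cameras.

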